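Unload a tube from the angle rotor and shut the centrifuge

ROBOT

A 6-joint arm with a two-finger parallel gripper is mounted at the origin on the work surface. World frame = base frame: x ahead of the robot, y to its left, z up, the work surface at z = 0. Lengths are in m, angles in rad, forces in N, time in s.
With the tool pointing down it reaches from about 0.35 to 0.975 m from the base axis. Payload 17.4 kg.
Tool frame: the origin (TCP) lies midway between the tips of the shut fingers; the grasp point (between the pads) lies 19 mm behind it; x points along the fingers, y is the direction in which the jaws open and shut, and the axes are right-handed (so a half turn about x gives the same grasp; the last joint's range is limited). The gripper opens to 85 mm and grips with 20 to 120 N. Pads are 22 mm wide; open, the fingers measure 114 mm over their backs; the gripper's body (76 mm by 85 mm) begins 54 mm behind the grasp point. The pads swing forward as they close: fully open they stand 13 mm farther back than shut.
Start: joints at [-0.038, 0.116, 1.442, -0, 1.584, -0.038], TCP at [0.675, -0, 0.231] pointing down, gripper open.
Joint ranges: [-2.83, 2.83], [-0.83, 2.19], [0.07, 2.5], [-1.14, 4.28], [0.01, 3], [-2.97, 2.97]. Speed limits (rad/s): [1.89, 1.89, 2.22, 3.14, 3.14, 3.14].

INTERFACE

Orientations are given as a rotation vector (axis times angle).
In Python, from plant import state, imaging, finish_job gives the robot as it stands.
- The arm moves only by the shell command python3 -m creep 'ROWS' [FORCE]. ROWS is JSON, a list that holds one entry, the list of rows, each a list of 7 numbers: the shift along the tool's x, y, z in m, then the turn, a rotation vector about the tool's x, y, z in degrees, then the closure in counts, from 0 (fully open) to 255 (shut). In form: [[[x, y, z, wx, wy, wz, fingers], ...]]. A call has 1 to 20 rows; each row is the pose to reach, as a shift and turn from the pose commanded when the call began, along the tool's axes at that moment; what a row does not reach only later rows make up. A row lasts 1/12 s, in which the tool goes at most 41.7 mm and 7.16 degrees, less where a joint would pass 70% of its speed; a pose out of reach is approached as far as the arm can. A call with a gripper value outside its range is refused whole. The fingers move at their own pace and stop on an object; FORCE is the grip in N (left out, the last holds). Time passes only in rows, so rows that repeat a pose let the fingers close. It gives the time, the measured TCP pose, the force and the opening at its end, in the units of the state.
- state(): the state, without advancing time (a new reading comes with each control period).
- imaging.get_image(name): name is "scene" or "side" or "wrist"; returns (picture, depth): 400x640x3 uint8, red, green, blue; 400x640 float32, m along the optical axis (not along the pixel's ray), 0 where there is no reading.
- imaging.get_calibration(name): a dict with "intrinsics" (3x3 intrinsics, pixels), "extrinsics" (4x4, takes a point from world to camera coordinates). Camera axes: x right, y down, z forward; pixel columns grow to the right and rows downward; lengths in m; the calibration is good to about 2 mm. A picture is of the moment at which its call begins: read the wrist's pose just before it. get_calibration takes no time and is no camera call; for the wrist camera it gives the pose at the moment of the call.
- finish_job(): hands the job in, once; it reports no verdict.
The state is a dict: "time_s": time; "joint_pos": joint angles; "qd": joint speeds; "joint_torque": joint torques, N m; "tool_pos": TCP position; "eef_rot": TCP orientation; "force": force on the tool from outside, world axes, zero at the start; "ft_torque": the same for the moment, N m; "width": opening from 0.0 (shut) to 1.0 (fully open).
Only numpy, scipy, OpenCV 4.12 (cv2) and the standard library are available. Lean on these libraries where they do the work, as an engineer would, in place of code of your own. Each camera call takes 0.05 s, during which the arm holds its last target.

TASK

The run is over: turn the rotor until the tube with the tall ribbed screw cap is at the rear of the bowl, leaning towards the front of the machine, then draw it out and stand it in a free hole of the tube rack, right down. Then swing the clear lid shut and press its front tab down until it clicks home, without leaning hard on it. Leave the other tubes in their places and do not knock the things on the bench about.

Things in the scene. Friction and masses are not known exactly. Their poses are not given: they have to be found in the camera images.
- centrifuge: Bench centrifuge, fixed: housing 252 x 236 mm, flat deck 105 mm above the table, sloping control panel on its front, 170 mm ahead of the axis, below the deck. Origin on the table under the vertical rotor axis; x points from its front to its rear (away from the robot and to its left, 30 to 60 deg), y to its left, z up. A round bowl (196 mm) in the deck holds the black rotor with four tubes.
- rotor: Rotor; origin on the table under its vertical axis, x points to the wanted tube's sleeve, z up. Turns freely, no stops, stays where left (drag 0.03 N m). Four sleeves, a quarter turn apart, lean 30 deg, mouths towards the axis: inside 20 mm wide, 46 deep, outside 25 mm; centre of floor 78 mm from the axis, 72 above the table; of mouth 55 and 112 mm. A tube at the rear leans to the front.
- axis_top (a point): On the rotor axis, 148 mm above the table: the upper part of the hub nut, an upright metal cylinder 26 mm in diameter, bare from 116 to 156 mm above the table and fixed to the rotor, by which the rotor can be turned (or by pushing a sleeve). The caps stand round it, about 29 mm from the axis at their tops; between two neighbouring tubes there is room for a finger.
- sample_cap (a point): Wanted tube, the only one with a tall ribbed screw cap. Centre of the cap; z along the tube from foot to cap. Cap 21 mm in diameter, 22 tall; tube below it 17 mm, round foot; 78 mm long, about 15 g; the point is 67 mm above the foot. In its sleeve (1.5 mm play) the cap and 10 mm of tube stand out; cap centre then 43 mm from the rotor axis, 130 mm above the table.
- sample_foot (a point): Foot of the wanted tube: lowest point on its axis; z along the tube towards the cap.
- other1_cap (a point): Another tube in the rotor, to be left there: low flat cap, 20 mm in diameter, 6 mm tall, tube 62 mm long in all. Centre of its cap, 59 mm above its foot.
- other2_cap (a point): Another tube in the rotor, to be left there: low flat cap, 20 mm in diameter, 6 mm tall, tube 62 mm long in all. Centre of its cap, 59 mm above its foot.
- other3_cap (a point): Another tube in the rotor, to be left there: low flat cap, 20 mm in diameter, 6 mm tall, tube 62 mm long in all. Centre of its cap, 59 mm above its foot.
- lid (a joint): Angle of the clear lid, rad: 0 shut, 1.2 to 1.3 at the start, stop at 1.32. The hinge is stiff: the lid stays where it is left (1 to 3 N at the tab moves it). A sprung catch under the tab is met at about 0.055 rad: from there the tab must be pressed with about 10 N, until it gives way and the lid snaps to 0 and is held; then it is on a hard stop.
- lid_hinge (a point): Middle of the lid's hinge line (along y of the centrifuge), 108 mm behind the rotor axis, 107 mm above the table. The lid is a clear shell, 214 mm from hinge to front wall, 208 mm wide, its flat top 60 mm above its rim. Open, it leans over the rear of the bowl, so that a tool held upright has no room over the rear tube.
- lid_tab (a point): Outer face of the lid's grey front tab, at the rim; z points out of this face: up when the lid is shut, to the machine's rear when open, the tab then pointing up. The tab is about 60 mm wide, 7 thick, sticks 22 mm out of the front wall; the point is 12 mm from the wall, 228 mm from the hinge along the lid and 7 mm above the rim. A closed gripper can reach over it and draw it forward and down.
- rack: Grey tube rack, fixed block 84 (x) x 128 (y) x 48 mm (z), origin in the middle of its underside. Six upright blind holes 21 mm wide, 40 mm deep (floor 8 mm above the table) at x = -20, +20 mm, y = -40, 0, +40 mm. The two at y = +40 mm hold low-capped tubes, the others are free. The wanted tube's cap centre is at 75 mm when right down. Left or right of the centrifuge.
- rack_tube1_cap (a point): Centre of the low flat cap (20 mm wide, top 70 mm above the table) of a tube standing in the rack.
- rack_tube2_cap (a point): Centre of the low flat cap (20 mm wide, top 70 mm above the table) of a tube standing in the rack.
- tip_box: Pipette tip box, fixed, 84 x 124 x 61 mm, origin in the middle of its underside; on the other side of the centrifuge from the rack.
- reagent: Amber bottle, 60 mm in diameter, 150 mm tall, loose. Origin under its middle.
- jar: Small glass jar, 52 mm in diameter, 62 mm tall, loose. Origin under its middle.
- beaker: Glass beaker, 66 mm in diameter, 85 mm tall, loose. Origin under its middle.
- petri: Petri dish, 92 mm in diameter, 16 mm tall, loose. Origin under its middle.
- slides: White slide box, 82 x 30 x 28 mm, loose, beside the control panel. Origin under its middle.

How it is judged:
On the way, in this order (a step that is already met when the one before it is completed fails the run):
1. the rotor is turned so that the tall-capped tube, still in its sleeve, is at the rear of the bowl and leans towards the machine's front, within about 27 degrees (x of sample_cap in the frame of centrifuge above 0.036 m and y of sample_cap in the frame of centrifuge between -0.02 and 0.02 m and z of sample_cap in the frame of centrifuge below 0.137 m and angular speed of rotor below 0.2 rad/s), for 0.2 s.
2. the tall-capped tube stands right down in a free hole of the rack (angle between sample_cap's own z axis and vertical below 0.2 rad and z of sample_foot in the frame of rack between 0 and 0.016 m and x of sample_foot in the frame of rack between -0.042 and 0.042 m and y of sample_foot in the frame of rack between -0.064 and 0.064 m), for 0.2 s.
3. the lid has clicked shut (value of joint lid below 0.012 rad), for 0.2 s.
At the end, for the whole second after the job is handed in: The tall-capped tube stands upright (within 0.2 rad) and at rest right down in a hole of the rack (its foot within 8 mm of the hole's floor), the lid is latched shut (angle below 0.012 rad), and the other three tubes are in their sleeves (all of step 2 and linear speed of sample below 0.03 m/s and value of joint lid below 0.012 rad and z of each of other1_cap, other2_cap, other3_cap in the frame of centrifuge below 0.14 m); the robot touches nothing.
It fails at once if another tube is pulled out of the rotor (not (z of other1_cap in the frame of centrifuge below 0.14 m) or not (z of other2_cap in the frame of centrifuge below 0.14 m) or not (z of other3_cap in the frame of centrifuge below 0.14 m)).
It fails at once if a tube standing in the rack is pulled out (distance of any of rack_tube1_cap, rack_tube2_cap from where it was at the start of the episode above 0.025 m).
It fails at once if a bystander is knocked about (distance of any of reagent, jar, beaker, petri, slides from where it was at the start of the episode above 0.03 m).
It fails at once if the lid is leant on (more than 40 N) (contact force between lid and the fingers above 40 N).
It also fails if it takes over 72 s, if anything falls off the work surface, if the arm or the gripper's body presses on something with over 40 N, if the wrist force passes 120 N, or if a joint passes its speed limit or range.

## Working session

There is one attempt and no reset: what is moved stays moved. The work goes in short steps, Python scripts to look and compute and a shell command to move; the robot and the scene stay as the last step left them, time stands still between calls to the robot, and variables do not carry over. Pictures are saved under pics/ and viewed, and the job is handed in when it is done.

```bash
ls -la; mkdir -p pics; cat > h.py <<'E'
import numpy as np, cv2
from plant import state, imaging
def grab(n,tag):
    im,d=imaging.get_image(n); cv2.imwrite(f'pics/{tag}.png',im[:,:,::-1]); np.save(f'pics/{tag}_d.npy',d)
    c=imaging.get_calibration(n); np.savez(f'pics/{tag}_c.npz',K=c['intrinsics'],E=c['extrinsics']); return im,d
def load(tag):
    c=np.load(f'pics/{tag}_c.npz'); return cv2.imread(f'pics/{tag}.png'),np.load(f'pics/{tag}_d.npy'),c['K'],c['E']
def ray(K,E,u,v):
    R=E[:3,:3];t=E[:3,3]; o=-R.T@t; d=R.T@np.linalg.solve(K,[u,v,1.]); return o,d
def onz(K,E,u,v,z):
    o,d=ray(K,E,u,v); return o+d*(z-o[2])/d[2]
def dp(tag,u,v):
    im,D,K,E=load(tag); o,d=ray(K,E,u,v); return o+d*D[int(v),int(u)]
def proj(K,E,p):
    q=E[:3,:3]@np.asarray(p)+E[:3,3]; q=K@q; return q[:2]/q[2]
E
python3 - <<'E'
from h import *
for n in ['scene','side','wrist']:
    grab(n,n+'0')
    c=imaging.get_calibration(n); E=c['extrinsics']; print(n,(-E[:3,:3].T@E[:3,3]).round(3), c['intrinsics'][0,0])
print(state())
E
```

```text
total 12
drwxr-xr-x  3 agent agent 4096 Dec  7 15:50 .
drwxr-xr-x 23 root  root  4096 Dec  7 15:50 ..
drwxr-xr-x  2 agent agent 4096 Dec  7 15:50 pics
scene [ 0.414 -0.483  1.565] 451.35270838657186
side [ 0.16  -0.886  0.731] 361.287286594331
wrist [0.676 0.078 0.374] 333.2101689351142
{'time_s': 0.15, 'joint_pos': array([-3.78120227e-02,  1.16346417e-01,  1.44206948e+00, -1.98098049e-05,
        1.58395205e+00, -3.78009312e-02]), 'qd': array([ 0.00068629,  0.00190746, -0.00364929,  0.00095232, -0.00010499,
        0.00293422]), 'joint_torque': array([ 1.98517819e-01, -7.32335114e+01, -6.32287502e+01,  6.05028123e-02,
        2.46344798e-02,  7.74062559e-03]), 'tool_pos': array([ 6.74881171e-01, -1.82932176e-05,  2.30777854e-01]), 'eef_rot': array([ 1.20884818,  1.20977227, -1.20977448]), 'force': array([-0.11533643, -0.13711974, -1.27961406]), 'ft_torque': array([0.02703594, 0.01240766, 0.00645597]), 'width': 1.0030291405395095}
```

View pics/scene0.png

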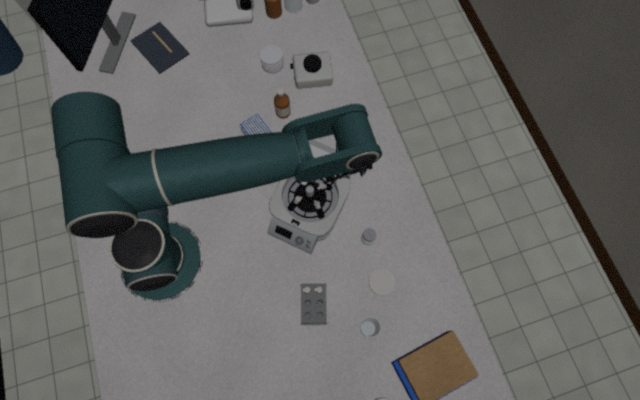

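View pics/side0.png

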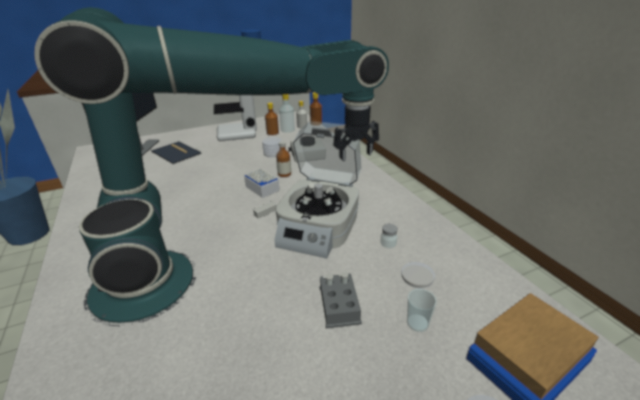

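View pics/wrist0.png

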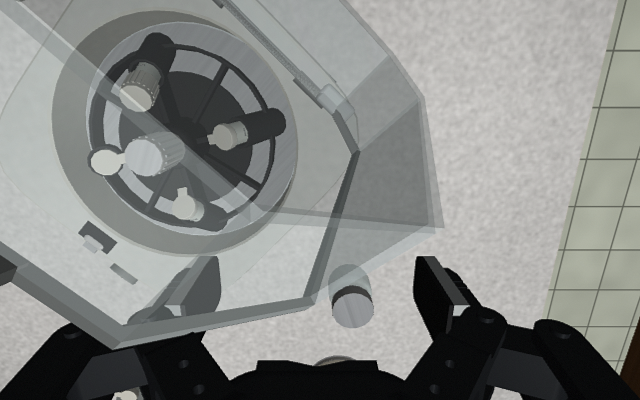

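```bash
python3 - <<'E'
import cv2
im=cv2.imread('pics/wrist0.png'); cv2.imwrite('pics/w0z.png',cv2.resize(im[0:270,40:400],None,fx=2.2,fy=2.2,interpolation=3))
im=cv2.imread('pics/scene0.png'); cv2.imwrite('pics/s0z.png',cv2.resize(im[140:350,230:430],None,fx=2.8,fy=2.8,interpolation=3))
im=cv2.imread('pics/side0.png'); cv2.imwrite('pics/d0z.png',cv2.resize(im[110:340,230:450],None,fx=2.6,fy=2.6,interpolation=3))
E
```

```text
(no output)
```

View pics/w0z.png

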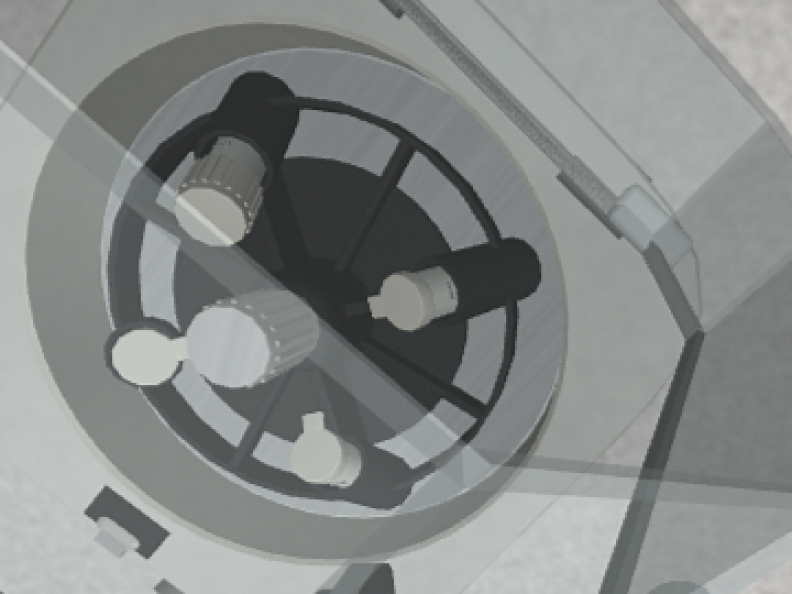

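View pics/s0z.png

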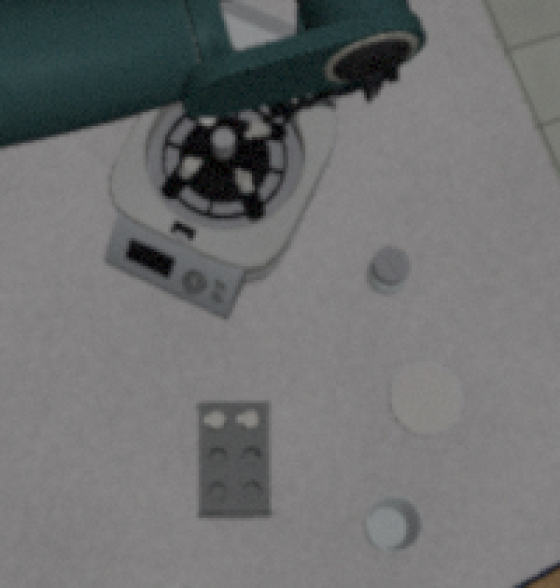

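View pics/d0z.png

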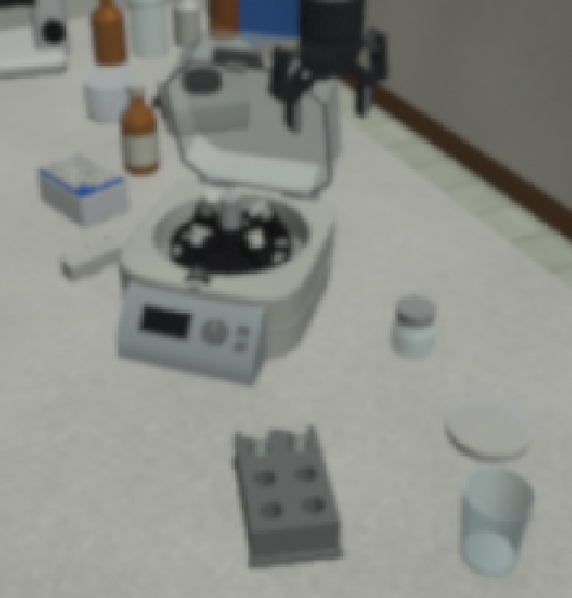

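```bash
python3 - <<'E'
from h import *
im,D,K,E=load('wrist0')
f=lambda a,b:(40+a/2.2,b/2.2)
P=lambda n,a,b,z:print(n,onz(K,E,*f(a,b),z).round(4))
P('hubtop',228,346,.156)
P('talltop',213,218,.140)
for n,a,b in[('o1',405,302),('o2',318,455),('o3',146,357)]: P(n,a,b,.128)
for n,a,b in[('rimL',26,265),('rimR',567,310),('rimT',255,24),('rimB',350,563)]:P(n,a,b,.105)
P('deckcatch',115,535,.105)
for a,b in [(213,218),(228,346),(600,150)]:
  u,v=f(a,b); o,d=ray(K,E,u,v); print(o+d*D[int(v),int(u)],D[int(v),int(u)])
im,D,K,E=load('scene0')
f=lambda a,b:(230+a/2.8,140+b/2.8)
P('hub_s',222,128,.156)
for a,b in [(198,404),(270,403),(271,516),(199,516)]:P('rack',a,b,.048)
for a,b in [(215,418),(248,418)]:P('rt',a,b,.07)
for a,b in [(218,455),(251,453),(216,490),(251,490)]:P('hole',a,b,.048)
for n,a,b,z in[('jar',388,265,.06),('petri',427,398,.016),('beaker',390,525,.085)]:P(n,a,b,z)
for a,b in [(120,215),(245,262),(105,258),(228,318)]:P('panel',a,b,.08)
im,D,K,E=load('side0')
f=lambda a,b:(230+a/2.6,110+b/2.6)
for a,b in [(234,455),(310,446),(338,545),(250,550)]:P('rack_side',a,b,.048)
for a,b in [(264,477),(306,471),(271,510),(314,504)]:P('hole_side',a,b,.048)
P('hub_side',232,188+12,.156)
P('slides',65,262,.028);P('slides',118,238,.028);P('reag',139,170,0)
E
```

```text
hubtop [0.5612 0.0353 0.156 ]
talltop [0.5544 0.0719 0.14  ]
o1 [0.6078 0.0447 0.128 ]
o2 [ 0.5724 -0.0094  0.128 ]
o3 [0.5179 0.026  0.128 ]
rimL [0.4664 0.0548 0.105 ]
rimR [0.6605 0.0387 0.105 ]
rimT [0.5599 0.1321 0.105 ]
rimB [ 0.5701 -0.0642  0.105 ]
deckcatch [ 0.4767 -0.0517  0.105 ]
[0.6760259  0.07751066 0.37381836] 0.0
[0.6760259  0.07751066 0.37381836] 0.0
[0.67480179 0.08345543 0.27347744] 0.09388735
hub_s [0.5616 0.045  0.156 ]
rack [ 0.4368 -0.2418  0.048 ]
rack [ 0.5188 -0.2677  0.048 ]
rack [ 0.4781 -0.3919  0.048 ]
rack [ 0.3987 -0.3656  0.048 ]
rt [ 0.4504 -0.2672  0.07  ]
rt [ 0.4872 -0.2794  0.07  ]
hole [ 0.4411 -0.3063  0.048 ]
hole [ 0.4787 -0.3164  0.048 ]
hole [ 0.4265 -0.3438  0.048 ]
hole [ 0.4653 -0.3567  0.048 ]
jar [ 0.71   -0.1549  0.06  ]
petri [ 0.7053 -0.3179  0.016 ]
beaker [ 0.6011 -0.4459  0.085 ]
panel [0.4152 0.0037 0.08  ]
panel [ 0.5423 -0.1012  0.08  ]
panel [ 0.3825 -0.043   0.08  ]
panel [ 0.5013 -0.1605  0.08  ]
rack_side [ 0.4258 -0.269   0.048 ]
rack_side [ 0.4994 -0.2912  0.048 ]
rack_side [ 0.4636 -0.4091  0.048 ]
rack_side [ 0.3907 -0.3798  0.048 ]
hole_side [ 0.4398 -0.308   0.048 ]
hole_side [ 0.4799 -0.319   0.048 ]
hole_side [ 0.4277 -0.3474  0.048 ]
hole_side [ 0.467  -0.3585  0.048 ]
hub_side [0.5578 0.0194 0.156 ]
slides [0.3766 0.1711 0.028 ]
slides [0.4601 0.1965 0.028 ]
reag [0.5699 0.4227 0.    ]
```

```bash
python3 - <<'E'
from h import *
from scipy.spatial.transform import Rotation as R
im,D,K,E=load('wrist0')
f=lambda a,b:(40+a/2.2,b/2.2)
for z in(.105,.112):
  a=onz(K,E,*f(405,8),z);b=onz(K,E,*f(612,205),z);d=a-b;print(a,b,np.degrees(np.arctan2(d[1],d[0]))-90)
s=state();print(R.from_rotvec(s['eef_rot']).as_matrix().round(3),s['tool_pos'])
o=-E[:3,:3].T@E[:3,3];print('cam in tool',R.from_rotvec(s['eef_rot']).inv().apply(o-s['tool_pos']), E[2,:3])
print(D[D>0].min(), (D>0).mean())
im,D,K,E=load('side0')
print((D>0).mean())
g=cv2.imread('pics/wrist0.png'); cv2.imwrite('pics/w0big.png',cv2.resize(g[180:400,0:400],None,fx=2,fy=2))
E
```

```text
[0.60944819 0.1366928  0.105     ] [0.6768849  0.07539699 0.105     ] 47.73110278623048
[0.61118186 0.1351517  0.112     ] [0.67686253 0.07545203 0.112     ] 47.73110278623048
[[-0.001  1.    -0.   ]
 [ 0.    -0.    -1.   ]
 [-1.    -0.001 -0.   ]] [ 6.74881171e-01 -1.82932176e-05  2.30777854e-01]
cam in tool [-0.14304061  0.00103293 -0.07753033] [-0.00112121 -0.30132166 -0.95352189]
0.050000068 0.83946875
0.99598046875
```

View pics/w0big.png

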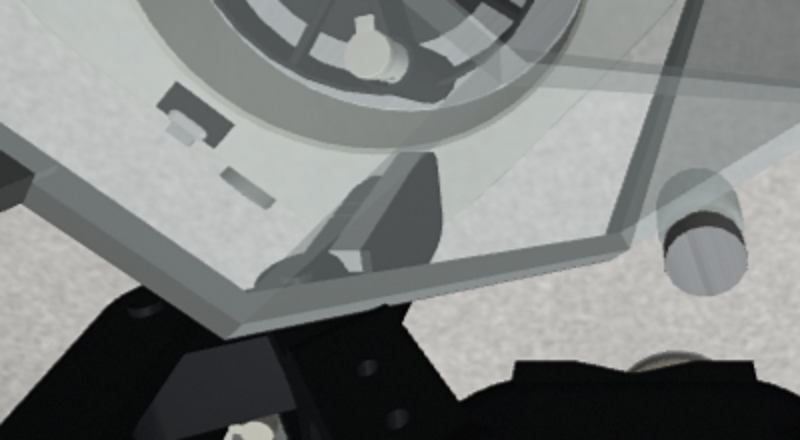

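```bash
cat >> h.py <<'E'
from scipy.spatial.transform import Rotation as Rot
AX=np.array([.5625,.0345,0.]); YAW=np.radians(47)
def M(p):  # machine frame -> world
    c,s=np.cos(YAW),np.sin(YAW); return AX+np.array([c*p[0]-s*p[1],s*p[0]+c*p[1],p[2]])
def W2M(w):
    c,s=np.cos(YAW),np.sin(YAW); d=np.asarray(w)-AX; return np.array([c*d[0]+s*d[1],-s*d[0]+c*d[1],d[2]])
def ori(hdeg,tdeg):
    h,t=np.radians([hdeg,tdeg]); f=np.array([np.cos(h),np.sin(h),0]);u=np.array([0,0,1.])
    x=-u*np.cos(t)+f*np.sin(t); z=f*np.cos(t)+u*np.sin(t); return np.array([x,np.cross(z,x),z]).T
def row(pos,R,base=None):
    s=state(); p0,R0=(s['tool_pos'],Rot.from_rotvec(s['eef_rot']).as_matrix()) if base is None else base
    d=R0.T@(np.asarray(pos)-p0); r=Rot.from_matrix(R0.T@R).as_rotvec(degrees=True)
    print('[%.4f,%.4f,%.4f, %.2f,%.2f,%.2f]'%(*d,*r)); return d,r
def st():
    s=state(); print('t%.2f'%s['time_s'],'tcp',s['tool_pos'].round(4),'M',W2M(s['tool_pos']).round(4),'F',s['force'].round(1),'w%.3f'%s['width'],'q',s['joint_pos'].round(2)); print(Rot.from_rotvec(s['eef_rot']).as_matrix().round(3).tolist())
E
python3 - <<'E'
from h import *
s=state();R0=Rot.from_rotvec(s['eef_rot']).as_matrix()
p=s['tool_pos']; print(W2M(p))
q=M(W2M(p)+[-.13,0,0]); row(q,R0)
row(M([-.08,0,.29]),ori(56.5,15))
E
```

```text
[ 0.05139869 -0.1057318   0.23077785]
[0.0001,-0.0887,0.0951, 0.00,0.00,0.00]
[-0.0591,-0.1670,0.0240, -145.43,-5.82,19.16]
```

```bash
python3 -m creep '[[[0,-0.0887,0.0951,0,0,0,110],[0,-0.0887,0.0951,0,0,0,110],[0,-0.0887,0.0951,0,0,0,110],[0,-0.0887,0.0951,0,0,0,110],[-0.0591,-0.167,0.024,-145.4,-5.8,19.2,110],[-0.0591,-0.167,0.024,-145.4,-5.8,19.2,110],[-0.0591,-0.167,0.024,-145.4,-5.8,19.2,110],[-0.0591,-0.167,0.024,-145.4,-5.8,19.2,110],[-0.0591,-0.167,0.024,-145.4,-5.8,19.2,110],[-0.0591,-0.167,0.024,-145.4,-5.8,19.2,110],[-0.0591,-0.167,0.024,-145.4,-5.8,19.2,110],[-0.0591,-0.167,0.024,-145.4,-5.8,19.2,110],[-0.0591,-0.167,0.024,-145.4,-5.8,19.2,110],[-0.0591,-0.167,0.024,-145.4,-5.8,19.2,110],[-0.0591,-0.167,0.024,-145.4,-5.8,19.2,110],[-0.0591,-0.167,0.024,-145.4,-5.8,19.2,110],[-0.0591,-0.167,0.024,-145.4,-5.8,19.2,110],[-0.0591,-0.167,0.024,-145.4,-5.8,19.2,110],[-0.0591,-0.167,0.024,-145.4,-5.8,19.2,110],[-0.0591,-0.167,0.024,-145.4,-5.8,19.2,110]]]' 20
python3 - <<'E'
from h import *
st(); row(M([-.08,0,.29]),ori(56.5,15))
E
```

```text
time_s: 1.82
tool_pos: [0.5079, -0.0239, 0.2903]
eef_rot: [-0.24, 1.339, 0.408]
force: [-0.2, 0.9, -0.3]
width: 0.569
t1.82 tcp [ 0.5079 -0.0239  0.2903] M [-7.990e-02  1.000e-04  2.903e-01] F [-0.2  0.9 -0.3] w0.569 q [-0.2  -0.36  1.8   0.18  1.57 -2.19]
[[0.174, -0.42, 0.891], [0.149, 0.906, 0.397], [-0.973, 0.063, 0.22]]
[0.0003,-0.0002,-0.0001, -31.55,-1.20,4.16]
```

```bash
python3 -m creep '[[[0,0,0,-31.55,-1.2,4.16,110],[0,0,0,-31.55,-1.2,4.16,110],[0,0,0,-31.55,-1.2,4.16,110],[0,0,0,-31.55,-1.2,4.16,110],[0,0,0,-31.55,-1.2,4.16,110],[0,0,0,-31.55,-1.2,4.16,110]]]'
python3 - <<'E'
from h import *
grab('wrist','w1'); st()
E
```

```text
time_s: 2.32
tool_pos: [0.5081, -0.0241, 0.2901]
eef_rot: [-0.639, 1.197, 0.834]
force: [-1.2, -0.2, -1.0]
width: 0.566
t2.37 tcp [ 0.5081 -0.0241  0.2902] M [-8.000e-02 -1.000e-04  2.902e-01] F [0.1 0.7 0.5] w0.574 q [-0.24 -0.34  1.78  0.25  1.61 -2.77]
[[0.143, -0.83, 0.54], [0.215, 0.558, 0.801], [-0.966, 0.001, 0.258]]
```

View pics/w1.png

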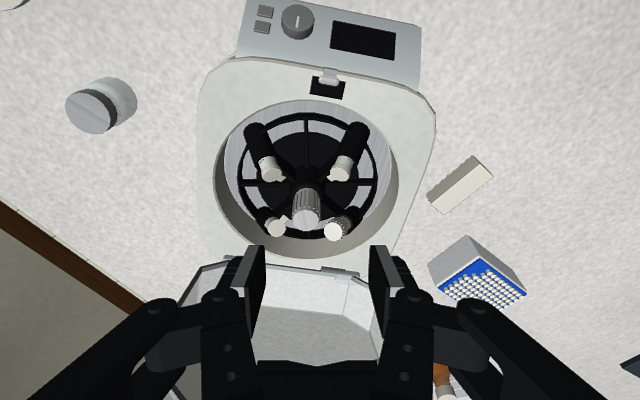

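```bash
python3 - <<'E'
from h import *
im,D,K,E=load('w1')
for n,u,v,z in[('hubtop',304,219,.156),('tall',333,231,.140),('o',267,175,.128),('o',338,175,.128),('o',276,228,.128),('catch',328,78,.105),('rimL',213,180,.105),('rimR',400,180,.105),('rimT',305,99,.105),('dk',197,160,.105),('dk',437,160,.105),('pR',421,26,.08),('pL',246,1,.08),('deckTR',420,90,.105),('deckTL',205,75,.105)]:
  p=onz(K,E,u,v,z);m=W2M(p);print(n,p.round(4),m.round(4),np.degrees(np.arctan2(p[1]-AX[1],p[0]-AX[0])).round(1))
cv2.imwrite('pics/w1z.png',cv2.resize(im[50:270,190:450],None,fx=3,fy=2.7,interpolation=3)[:600,:780])
E
```

```text
hubtop [0.561  0.0326 0.156 ] [-0.0024 -0.0002  0.156 ] -128.3
tall [0.5523 0.0711 0.14  ] [0.0198 0.0324 0.14  ] 105.5
o [ 0.5729 -0.0137  0.128 ] [-0.0282 -0.0405  0.128 ] -77.8
o [0.5164 0.0244 0.128 ] [-0.0388  0.0268  0.128 ] -167.7
o [0.6051 0.0421 0.128 ] [ 0.0346 -0.026   0.128 ] 10.1
catch [ 0.4777 -0.0518  0.105 ] [-0.1209  0.0032  0.105 ] -134.5
rimL [ 0.6338 -0.0322  0.105 ] [-0.0002 -0.0977  0.105 ] -43.1
rimR [0.4713 0.0774 0.105 ] [-0.0308  0.0959  0.105 ] 154.8
rimT [ 0.5051 -0.0479  0.105 ] [-0.0994 -0.0143  0.105 ] -124.8
dk [ 0.631  -0.0584  0.105 ] [-0.0212 -0.1135  0.105 ] -53.6
dk [0.4299 0.0772 0.105 ] [-0.0592  0.1261  0.105 ] 162.1
pR [ 0.388  -0.0379  0.08  ] [-0.172   0.0783  0.08  ] -157.5
pL [ 0.5036 -0.1388  0.08  ] [-0.1669 -0.0752  0.08  ] -108.8
deckTR [0.4148 0.0032 0.105 ] [-0.1236  0.0867  0.105 ] -168.0
deckTL [ 0.5658 -0.1142  0.105 ] [-0.1065 -0.1038  0.105 ] -88.7
```

View pics/w1z.png

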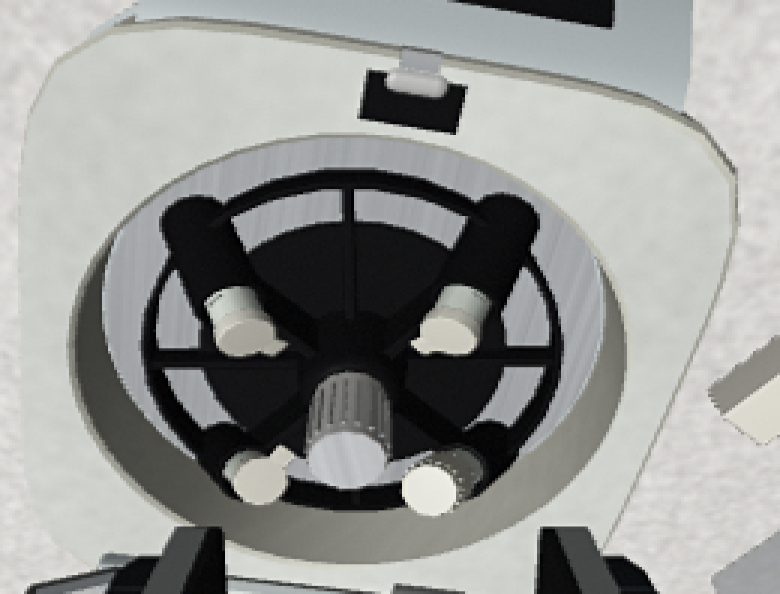

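```bash
sed -i 's/^AX=.*/AX=np.array([.5612,.0335,0.]); YAW=np.radians(47)/' h.py; python3 - <<'E'
from h import *
R=ori(57.,15)
c=lambda z:AX+[0,0,z]+.0026*np.array([np.cos(np.radians(57)),np.sin(np.radians(57)),0])
row(c(.185),R); row(c(.160),R); row(c(.137),R)
E
```

```text
[0.1222,-0.0121,0.0502, -0.93,-0.03,0.16]
[0.1464,-0.0121,0.0437, -0.93,-0.03,0.16]
[0.1686,-0.0121,0.0378, -0.93,-0.03,0.16]
```

```bash
python3 -m creep '[[[0.04,-0.012,0.05,-0.9,0,0.2,110],[0.08,-0.012,0.05,-0.9,0,0.2,110],[0.122,-0.0121,0.0502,-0.9,0,0.2,110],[0.134,-0.0121,0.047,-0.9,0,0.2,110],[0.1464,-0.0121,0.0437,-0.9,0,0.2,110],[0.158,-0.0121,0.0407,-0.9,0,0.2,110],[0.1686,-0.0121,0.0378,-0.9,0,0.2,110],[0.1686,-0.0121,0.0378,-0.9,0,0.2,110]]]' 20
python3 - <<'E'
from h import *
grab('wrist','w2'); st()
E
```

```text
time_s: 3.03
tool_pos: [0.5622, 0.0354, 0.1363]
eef_rot: [-0.648, 1.194, 0.844]
force: [-0.6, 0.3, -1.0]
width: 0.566
t3.08 tcp [0.5626 0.0354 0.1377] M [0.0023 0.0003 0.1377] F [-0.2 -0.2  0.6] w0.567 q [-0.1  -0.17  1.89  0.24  1.31 -2.72]
[[0.141, -0.839, 0.526], [0.217, 0.545, 0.81], [-0.966, -0.0, 0.259]]
```

View pics/w2.png

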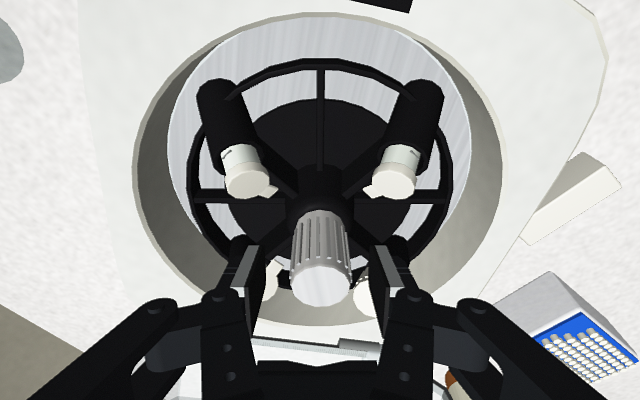

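```bash
python3 -m creep '[[[0,0,0,0,0,0,255],[0,0,0,0,0,0,255],[0,0,0,0,0,0,255],[0,0,0,0,0,0,255],[0,0,0,0,0,0,255],[0,0,0,0,0,0,255]]]' 20
python3 - <<'E'
from h import *
im,D,K,E=load('w2'); print(onz(K,E,320,287,.156))
st()
s=state();R0=Rot.from_rotvec(s['eef_rot']).as_matrix();p=s['tool_pos']
for a in (-14,-28,-42,-56):
  r=Rot.from_euler('z',a,degrees=True); row(AX+r.apply(p-AX),r.as_matrix()@R0)
E
```

```text
time_s: 3.58
tool_pos: [0.5616, 0.0368, 0.1392]
eef_rot: [-0.647, 1.193, 0.848]
force: [-21.8, 7.5, 13.4]
width: 0.297
[0.56189242 0.03591064 0.156     ]
t3.58 tcp [0.5616 0.0368 0.1392] M [0.0027 0.0019 0.1392] F [-21.8   7.5  13.4] w0.297 q [-0.1  -0.18  1.89  0.24  1.31 -2.72]
[[0.139, -0.84, 0.525], [0.219, 0.543, 0.811], [-0.966, 0.003, 0.259]]
[0.0001,-0.0008,0.0003, 13.52,-0.04,-3.63]
[0.0001,-0.0016,0.0003, 27.04,-0.07,-7.26]
[0.0000,-0.0023,0.0002, 40.56,-0.11,-10.89]
[-0.0000,-0.0031,-0.0001, 54.08,-0.15,-14.52]
```

```bash
sed -i 's/^AX=.*/AX=np.array([.5602,.0352,0.]); YAW=np.radians(47)/' h.py; python3 - <<'E'
from h import *
s=state();R0=Rot.from_rotvec(s['eef_rot']).as_matrix();p=s['tool_pos'].copy();p[2]=.137
p=p+R0[:,1]*.0005
base=(np.array([.5626,.0354,.137]),R0)
for a in (0,-7,-14,-28,-42,-56):
  r=Rot.from_euler('z',a,degrees=True); row(AX+r.apply(p-AX),r.as_matrix()@R0,base)
E
```

```text
[0.0002,0.0021,0.0006, 0.00,0.00,0.00]
[0.0002,0.0018,0.0006, 6.76,-0.02,-1.82]
[0.0002,0.0016,0.0006, 13.52,-0.04,-3.63]
[0.0001,0.0011,0.0004, 27.04,-0.07,-7.26]
[0.0000,0.0007,0.0002, 40.56,-0.11,-10.89]
[-0.0000,0.0003,-0.0002, 54.08,-0.15,-14.52]
```

```bash
python3 -m creep '[[[0,0.002,0.0006,0,0,0,255],[0,0.0019,0.0006,3.4,0,-0.9,255],[0,0.0018,0.0006,6.8,0,-1.8,255],[0,0.0016,0.0006,13.5,0,-3.6,255],[0,0.0014,0.0005,20.3,-0.05,-5.4,255],[0,0.0011,0.0004,27,-0.07,-7.3,255],[0,0.0009,0.0003,33.8,-0.09,-9.1,255],[0,0.0007,0.0002,40.6,-0.11,-10.9,255],[0,0.0005,0.0001,47.3,-0.13,-12.7,255],[0,0.0003,0,51,-0.14,-13.7,255],[0,0.0003,0,54.1,-0.15,-14.5,255],[0,0.0003,0,54.1,-0.15,-14.5,255],[0,0.0003,0,54.1,-0.15,-14.5,255]]]' 20
python3 - <<'E'
from h import *
grab('wrist','w3'); st()
E
```

```text
time_s: 4.67
tool_pos: [0.5627, 0.0347, 0.1392]
eef_rot: [-0.013, 1.305, 0.014]
force: [-6.1, -11.6, 4.7]
width: 0.296
t4.72 tcp [0.5627 0.0347 0.1392] M [ 0.0014 -0.0022  0.1392] F [ -6.4 -11.1   6.2] w0.291 q [ 0.02 -0.26  1.96 -0.    1.17 -1.57]
[[0.263, -0.017, 0.965], [0.003, 1.0, 0.017], [-0.965, -0.001, 0.263]]
```

View pics/w3.png

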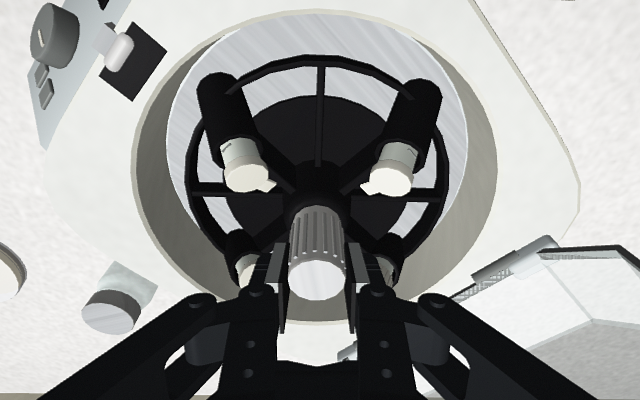

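```bash
sed -i 's/^AX=.*/AX=np.array([.5602,.0347,0.]); YAW=np.radians(47)/' h.py; python3 - <<'E'
from h import *
im,D,K,E=load('w3')
for u,v in[(118,45),(133,60)]:
  p=onz(K,E,u,v,.105);print(p,np.degrees(np.arctan2(*(AX-p)[[1,0]])))
s=state();R0=Rot.from_rotvec(s['eef_rot']).as_matrix();p=s['tool_pos']
row(p+[0,0,.05],R0)
# target hover: along tube axis beyond cap
t=np.radians(30); 
R=ori(47,28)
cap=np.array([.043,0,.130]); 
h=M(cap+.14*np.array([-np.sin(t),0,np.cos(t)])); print(h); row(h,R)
E
```

```text
[ 0.47590735 -0.04993762  0.105     ] 45.11700425396163
[ 0.4817736  -0.04529441  0.105     ] 45.567080927706606
[-0.0482,-0.0001,0.0131, 0.00,0.00,0.00]
[0.54178604 0.01495345 0.25124356]
[-0.1136,-0.0196,0.0089, -42.83,-12.12,17.05]
```

```bash
python3 -m creep '[[[0,0,0,0,0,0,110],[0,0,0,0,0,0,110],[0,0,0,0,0,0,110],[0,0,0,0,0,0,110],[-0.025,0,0.0065,0,0,0,110],[-0.0482,0,0.0131,0,0,0,110],[-0.1136,-0.0196,0.0089,-42.8,-12.1,17.05,90],[-0.1136,-0.0196,0.0089,-42.8,-12.1,17.05,90],[-0.1136,-0.0196,0.0089,-42.8,-12.1,17.05,90],[-0.1136,-0.0196,0.0089,-42.8,-12.1,17.05,90],[-0.1136,-0.0196,0.0089,-42.8,-12.1,17.05,90],[-0.1136,-0.0196,0.0089,-42.8,-12.1,17.05,90],[-0.1136,-0.0196,0.0089,-42.8,-12.1,17.05,90],[-0.1136,-0.0196,0.0089,-42.8,-12.1,17.05,90],[-0.1136,-0.0196,0.0089,-42.8,-12.1,17.05,90]]]' 20
python3 - <<'E'
from h import *
grab('wrist','w4'); st()
E
```

```text
time_s: 5.97
tool_pos: [0.5417, 0.0155, 0.2491]
eef_rot: [-0.438, 1.021, 0.736]
force: [-0.8, 0.2, -0.8]
width: 0.647
t6.02 tcp [0.5417 0.0158 0.2493] M [-0.0264  0.0006  0.2493] F [-0.7  0.5 -0.2] w0.650 q [-0.24 -0.37  1.91  0.43  1.37 -2.66]
[[0.318, -0.729, 0.605], [0.344, 0.684, 0.643], [-0.883, 0.004, 0.469]]
```

View pics/w4.png

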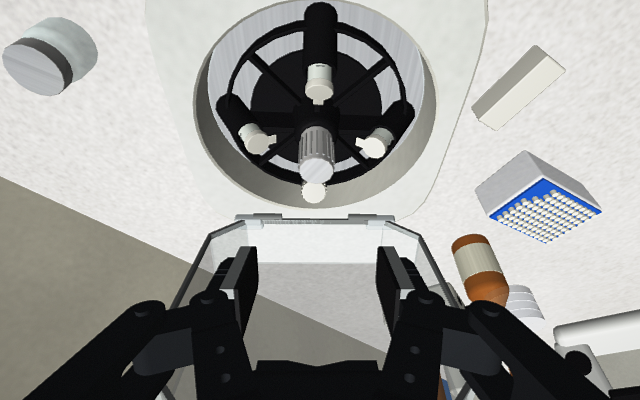

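```bash
python3 - <<'E'
from h import *
im,D,K,E=load('w4')
cv2.imwrite('pics/w4z.png',cv2.resize(im[60:260,180:440],None,fx=3,fy=3,interpolation=3))
a=onz(K,E,235,217,.107);b=onz(K,E,395,218,.107);d=b-a;print(np.degrees(np.arctan2(d[1],d[0]))-90,W2M((a+b)/2))
for u,v,z in[(316,172,.156),(313.5,191,.14),(319,91,.128),(257,146,.128),(372,149,.128)]:
  p=onz(K,E,u,v,z);m=p-AX;print(p.round(4),W2M(p).round(4),np.degrees(np.arctan2(m[1],m[0])).round(1))
E
```

```text
46.029287709431316 [ 0.10946012 -0.00119444  0.107     ]
[0.5614 0.0359 0.156 ] [ 0.0017 -0.      0.156 ] 46.0
[0.5871 0.0603 0.14  ] [ 0.0371 -0.0023  0.14  ] 43.5
[0.5261 0.0015 0.128 ] [-0.0475  0.0023  0.128 ] -135.8
[0.5933 0.0023 0.128 ] [-0.0011 -0.0463  0.128 ] -44.3
[0.5293 0.0668 0.128 ] [0.0024 0.0445 0.128 ] 133.9
```

View pics/w4z.png

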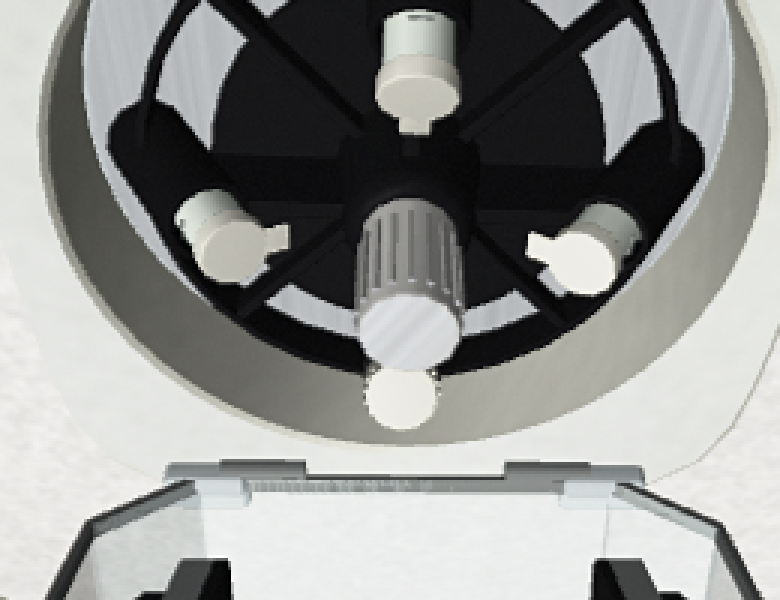

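```bash
sed -i 's/^AX=.*/AX=np.array([.5604,.0348,0.]); YAW=np.radians(46)/' h.py; python3 - <<'E'
from h import *
rh=np.radians(44.7); t=np.radians(30)
f=np.array([np.cos(rh),np.sin(rh),0]); ax=-np.sin(t)*f+np.cos(t)*np.array([0,0,1])
cap=AX+.043*f+[0,0,.130]; R=ori(44.7,28)
for k in (.07,.03,0):
  row(cap+(.005-.019+k)*ax,R)
E
```

```text
[0.0821,-0.0014,0.0036, 1.79,-0.05,-1.19]
[0.1220,-0.0023,0.0050, 1.79,-0.05,-1.19]
[0.1520,-0.0030,0.0061, 1.79,-0.05,-1.19]
```

```bash
python3 -m creep '[[[0.03,-0.001,0.002,1.8,-0.05,-1.2,130],[0.06,-0.001,0.003,1.8,-0.05,-1.2,130],[0.082,-0.0014,0.0036,1.8,-0.05,-1.2,130],[0.102,-0.002,0.0043,1.8,-0.05,-1.2,130],[0.122,-0.0023,0.005,1.8,-0.05,-1.2,130],[0.137,-0.0027,0.0055,1.8,-0.05,-1.2,130],[0.152,-0.003,0.0061,1.8,-0.05,-1.2,130],[0.152,-0.003,0.0061,1.8,-0.05,-1.2,130]]]' 20
python3 - <<'E'
from h import *
grab('wrist','w5'); grab('side','d5'); st()
im=cv2.imread('pics/d5.png'); cv2.imwrite('pics/d5z.png',cv2.resize(im[90:290,230:430],None,fx=3,fy=3,interpolation=3))
E
```

```text
time_s: 6.68
tool_pos: [0.5953, 0.0717, 0.1153]
eef_rot: [-0.421, 1.027, 0.704]
force: [0.3, 1.0, -1.7]
width: 0.489
t6.78 tcp [0.5957 0.0708 0.1181] M [ 0.0504 -0.0003  0.1181] F [-0.2 -0.2 -0.3] w0.489 q [-0.1  -0.19  1.98  0.43  1.07 -2.61]
[[0.333, -0.706, 0.626], [0.331, 0.709, 0.623], [-0.883, 0.0, 0.47]]
```

View pics/w5.png

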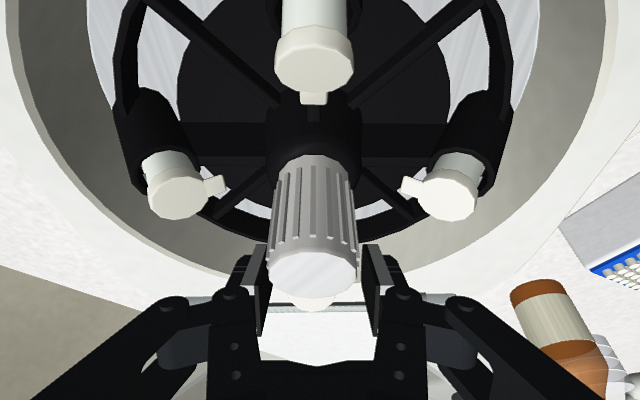

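View pics/d5z.png

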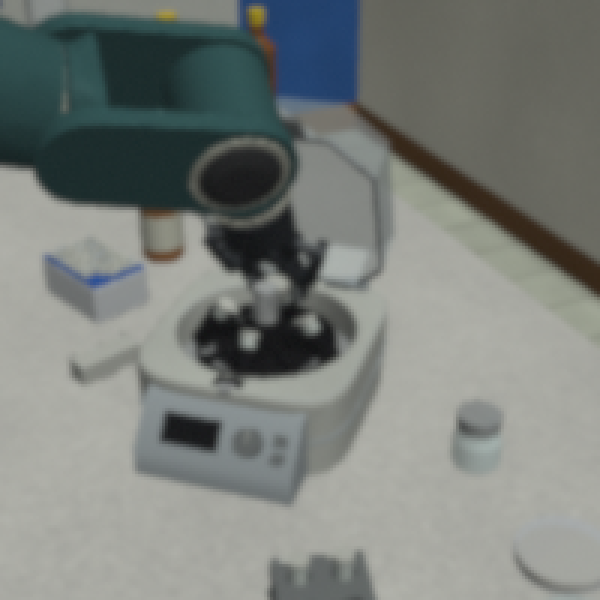

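```bash
python3 -m creep '[[[0,0,0,0,0,0,255],[0,0,0,0,0,0,255],[0,0,0,0,0,0,255],[0,0,0,0,0,0,255],[0,0,0,0,0,0,255],[0,0,0,0,0,0,255]]]' 35
python3 - <<'E'
from h import *
st()
t=np.radians(30);rh=np.radians(44.7);f=np.array([np.cos(rh),np.sin(rh),0]); ax=-np.sin(t)*f+np.cos(t)*np.array([0,0,1])
s=state();R0=Rot.from_rotvec(s['eef_rot']).as_matrix();p=s['tool_pos'];print(R0.T@ax)
E
```

```text
time_s: 7.28
tool_pos: [0.5963, 0.0701, 0.119]
eef_rot: [-0.423, 1.022, 0.703]
force: [-2.6, -0.3, 7.7]
width: 0.231
t7.28 tcp [0.5963 0.0701 0.119 ] M [ 0.0503 -0.0013  0.119 ] F [-2.6 -0.3  7.7] w0.231 q [-0.1  -0.19  1.98  0.43  1.07 -2.61]
[[0.335, -0.705, 0.625], [0.331, 0.709, 0.623], [-0.882, -0.002, 0.471]]
[-9.99460667e-01 -8.98966354e-05 -3.28384848e-02]
```

```bash
python3 -m creep '[[[-0.005,0,-0.0002,0,0,0,255],[-0.015,0,-0.0005,0,0,0,255],[-0.025,0,-0.0008,0,0,0,255],[-0.035,0,-0.0011,0,0,0,255],[-0.045,0,-0.0015,0,0,0,255],[-0.055,0,-0.0018,0,0,0,255],[-0.065,0,-0.0021,0,0,0,255],[-0.085,0,-0.0028,0,0,0,255],[-0.105,0,-0.0034,0,0,0,255]]]' 35
python3 - <<'E'
from h import *
grab('wrist','w6'); grab('side','d6'); st()
im=cv2.imread('pics/d6.png'); cv2.imwrite('pics/d6z.png',cv2.resize(im[90:290,230:430],None,fx=3,fy=3,interpolation=3))
E
```

```text
time_s: 8.03
tool_pos: [0.5579, 0.033, 0.2095]
eef_rot: [-0.423, 1.024, 0.704]
force: [-0.7, 0.2, -1.4]
width: 0.231
t8.13 tcp [0.559  0.0324 0.2125] M [-0.0027 -0.0006  0.2125] F [-0.5  1.1 -1.2] w0.227 q [-0.19 -0.34  1.94  0.42  1.27 -2.62]
[[0.338, -0.705, 0.624], [0.33, 0.709, 0.623], [-0.881, -0.004, 0.472]]
```

View pics/w6.png

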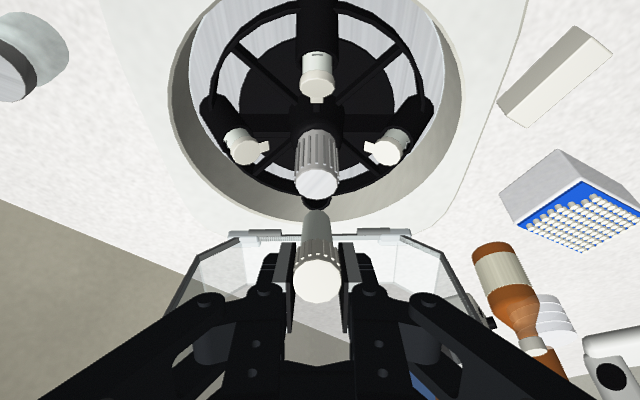

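View pics/d6z.png

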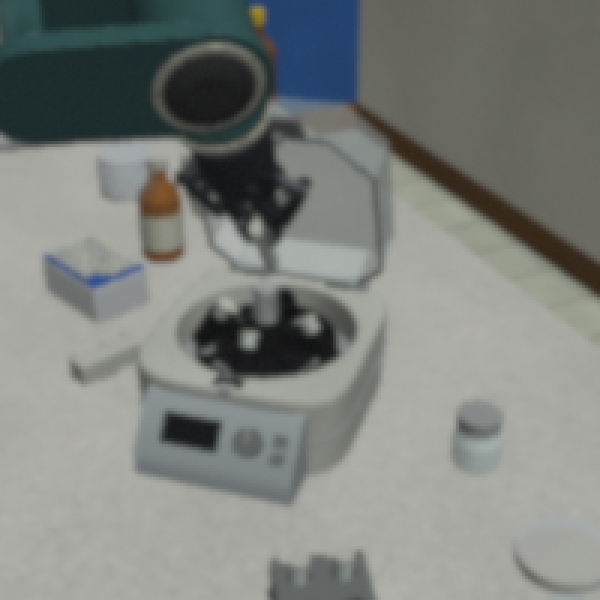

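```bash
python3 - <<'E'
from h import *
s=state();R0=Rot.from_rotvec(s['eef_rot']).as_matrix();p=s['tool_pos']
row(p+[-.03,-.03,.06],R0)
R=ori(-20,-2)
A=np.array([.4271,-.3458,0]);B=np.array([.4662,-.3575,0])
row(A+[0.0,0,.20],R)
row(A+[0.0,0,.17],R)
E
```

```text
[-0.0729,-0.0004,-0.0090, 0.00,0.00,0.00]
[-0.1585,-0.1752,-0.3237, 63.86,27.01,-14.64]
[-0.1321,-0.1751,-0.3378, 63.86,27.01,-14.64]
```

```bash
python3 -m creep '[[[-0.035,0,-0.0045,0,0,0,255],[-0.0729,0,-0.009,0,0,0,255],[-0.1585,-0.1752,-0.3237,63.86,27,-14.64,255],[-0.1585,-0.1752,-0.3237,63.86,27,-14.64,255],[-0.1585,-0.1752,-0.3237,63.86,27,-14.64,255],[-0.1585,-0.1752,-0.3237,63.86,27,-14.64,255],[-0.1585,-0.1752,-0.3237,63.86,27,-14.64,255],[-0.1585,-0.1752,-0.3237,63.86,27,-14.64,255],[-0.1585,-0.1752,-0.3237,63.86,27,-14.64,255],[-0.1585,-0.1752,-0.3237,63.86,27,-14.64,255],[-0.1585,-0.1752,-0.3237,63.86,27,-14.64,255],[-0.1585,-0.1752,-0.3237,63.86,27,-14.64,255],[-0.1585,-0.1752,-0.3237,63.86,27,-14.64,255],[-0.1585,-0.1752,-0.3237,63.86,27,-14.64,255],[-0.1585,-0.1752,-0.3237,63.86,27,-14.64,255],[-0.1585,-0.1752,-0.3237,63.86,27,-14.64,255]]]' 35
python3 - <<'E'
from h import *
grab('wrist','w7'); grab('side','d7');grab('scene','s7'); st()
im=cv2.imread('pics/d7.png'); cv2.imwrite('pics/d7z.png',cv2.resize(im[190:350,260:460],None,fx=3.5,fy=3.5,interpolation=3))
im=cv2.imread('pics/s7.png'); cv2.imwrite('pics/s7z.png',cv2.resize(im[230:380,250:430],None,fx=4,fy=4,interpolation=3))
E
```

```text
time_s: 9.47
tool_pos: [0.4274, -0.3442, 0.197]
eef_rot: [0.277, 1.591, -0.267]
force: [-0.2, 0.8, 0.1]
width: 0.232
t9.62 tcp [ 0.4272 -0.3445  0.1971] M [-0.3654 -0.1677  0.1971] F [-0.2  1.1 -0.4] w0.235 q [-0.72 -0.13  1.74 -0.01  1.56 -1.94]
[[-0.036, 0.339, 0.94], [0.012, 0.941, -0.339], [-0.999, -0.001, -0.038]]
```

View pics/w7.png

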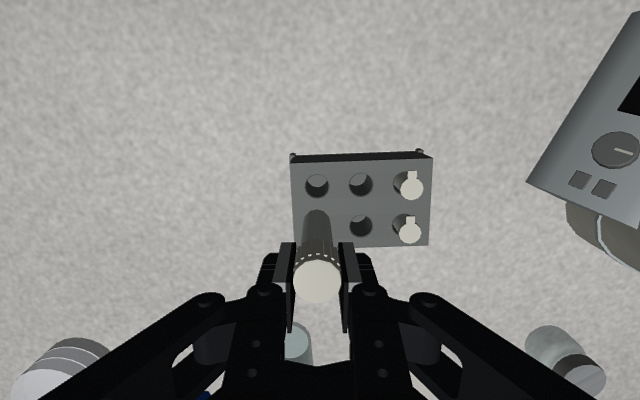

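View pics/d7z.png

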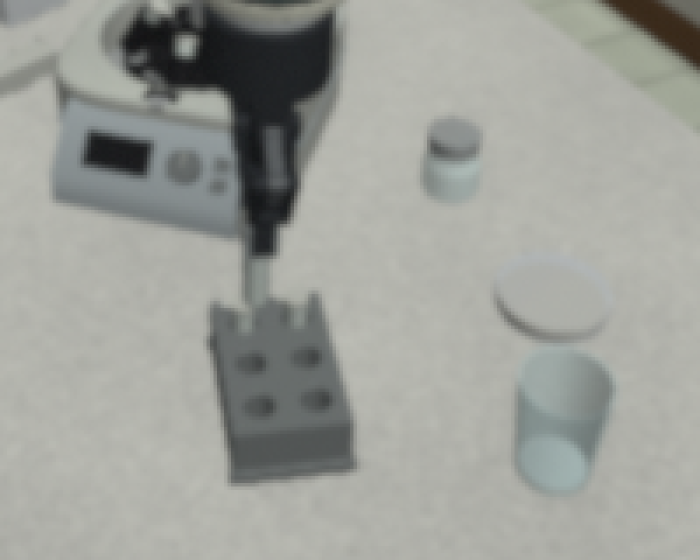

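View pics/s7z.png

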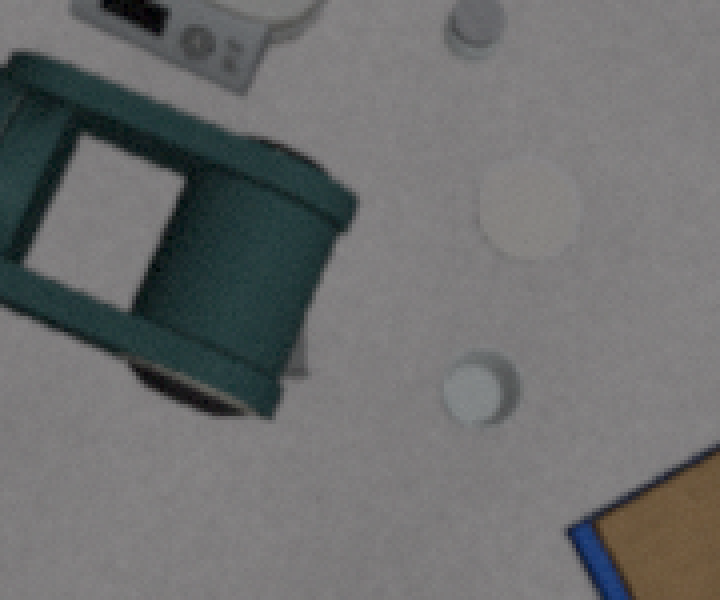

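```bash
python3 - <<'E'
from h import *
im,D,K,E=load('w7')
for u,v in[(317,185),(360,184),(361,225)]: print(onz(K,E,u,v,.048).round(4))
cs=[(294,160),(432,157),(428,245)]
for u,v in cs: print('c',onz(K,E,u,v,.048).round(4))
for u,v in[(411,172+14),(409,230)]: print('rt',onz(K,E,u,v,.07).round(4))
cv2.imwrite('pics/w7z.png',cv2.resize(im[145:305,250:450],None,fx=3.7,fy=3.7,interpolation=3))
s=state();R0=Rot.from_rotvec(s['eef_rot']).as_matrix();p=s['tool_pos']
print(proj(K,E,p+R0[:,0]*.053))
E
```

```text
[ 0.4278 -0.3434  0.048 ]
[ 0.4402 -0.3063  0.048 ]
[ 0.4782 -0.3176  0.048 ]
c [ 0.3993 -0.355   0.048 ]
c [ 0.4383 -0.2385  0.048 ]
c [ 0.5193 -0.2634  0.048 ]
rt [ 0.4504 -0.2674  0.07  ]
rt [ 0.4881 -0.2796  0.07  ]
[315.07428175 217.34723243]
```

View pics/w7z.png

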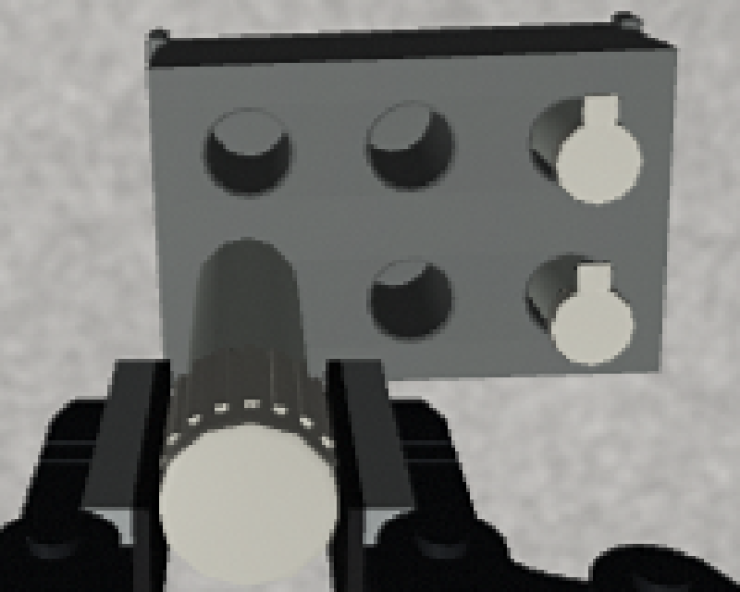

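```bash
python3 - <<'E'
from h import *
im,D,K,E=load('w7')
s=state();R0=Rot.from_rotvec(s['eef_rot']).as_matrix();p=s['tool_pos']
_,_,K2,E2=load('d7')
for L in(.048,.053,.056):
  C=p+R0[:,0]*(L-.0085); dep=(E[:3,:3]@C+E[:3,3])[2]; c=proj(K,E,C); print(L,'center',c,'top edge',c[1]-K[1,1]*.0085/dep, 'side foot',proj(K2,E2,p+R0[:,0]*L), 'foot',(p+R0[:,0]*L).round(4))
for t in(-2,0,2): print('tcp',proj(K,E,p),proj(K,E,p-R0[:,0]*.02))
print(proj(K2,E2,p), proj(K2,E2,p+R0[:,0]*.02))
im2=cv2.imread('pics/d7.png'); cv2.imwrite('pics/d7y.png',cv2.resize(im2[215:295,300:380],None,fx=7.5,fy=7.5,interpolation=3))
E
```

```text
0.048 center [314.96852977 225.64491031] top edge 211.2697735460934 side foot [332.62233199 274.68329807] foot [ 0.4255 -0.3439  0.1492]
0.053 center [315.00927036 222.44825843] top edge 208.41276147937407 side foot [332.54718992 276.30466532] foot [ 0.4253 -0.3438  0.1442]
0.056 center [315.03280356 220.60175969] top edge 206.76245065896615 side foot [332.50233491 277.27251772] foot [ 0.4252 -0.3438  0.1412]
tcp [314.5609798  257.62273635] [314.27117095 280.36217319]
tcp [314.5609798  257.62273635] [314.27117095 280.36217319]
tcp [314.5609798  257.62273635] [314.27117095 280.36217319]
[333.36900606 258.57204682] [333.05220033 265.40787646]
```

View pics/d7y.png

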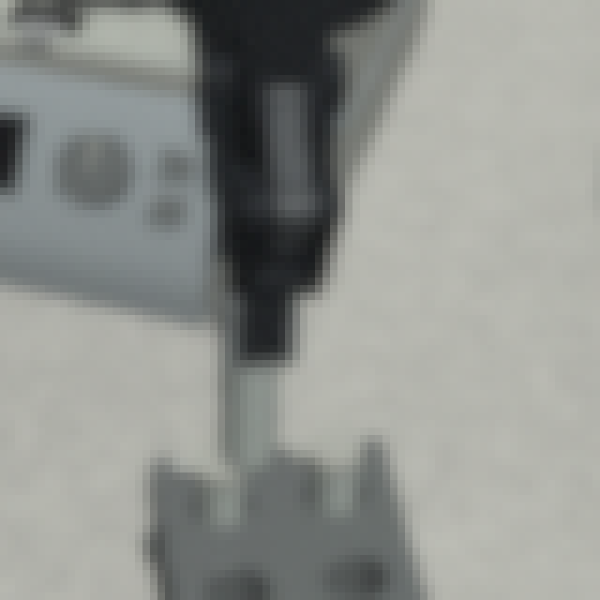

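```bash
python3 - <<'E'
from h import *
R=ori(-20,0)
for z in(.112,.09,.064):row([.4273,-.345,z],R)
E
```

```text
[0.0851,-0.0004,0.0035, 0.16,-2.17,0.04]
[0.1070,-0.0004,0.0043, 0.16,-2.17,0.04]
[0.1330,-0.0004,0.0053, 0.16,-2.17,0.04]
```

```bash
python3 -m creep '[[[0.03,-0.0004,0.003,0.15,-2.2,0,255],[0.06,-0.0004,0.003,0.15,-2.2,0,255],[0.0851,-0.0004,0.0035,0.15,-2.2,0,255],[0.0851,-0.0004,0.0035,0.15,-2.2,0,255],[0.0851,-0.0004,0.0035,0.15,-2.2,0,255]]]' 35
python3 - <<'E'
from h import *
grab('wrist','w8'); grab('side','d8'); st()
im=cv2.imread('pics/d8.png'); cv2.imwrite('pics/d8z.png',cv2.resize(im[230:310,300:380],None,fx=7.5,fy=7.5,interpolation=3))
im=cv2.imread('pics/w8.png'); cv2.imwrite('pics/w8z.png',cv2.resize(im[145:305,220:420],None,fx=3.7,fy=3.7,interpolation=3))
E
```

```text
time_s: 10.03
tool_pos: [0.4269, -0.345, 0.1114]
eef_rot: [0.275, 1.555, -0.274]
force: [-0.8, 1.2, 0.4]
width: 0.234
t10.13 tcp [ 0.4278 -0.3459  0.1137] M [-0.3659 -0.169   0.1137] F [-0.1  0.2 -1.3] w0.228 q [-0.73 -0.1   1.85 -0.    1.39 -1.95]
[[0.001, 0.343, 0.939], [-0.002, 0.939, -0.343], [-1.0, -0.001, 0.001]]
```

View pics/w8z.png

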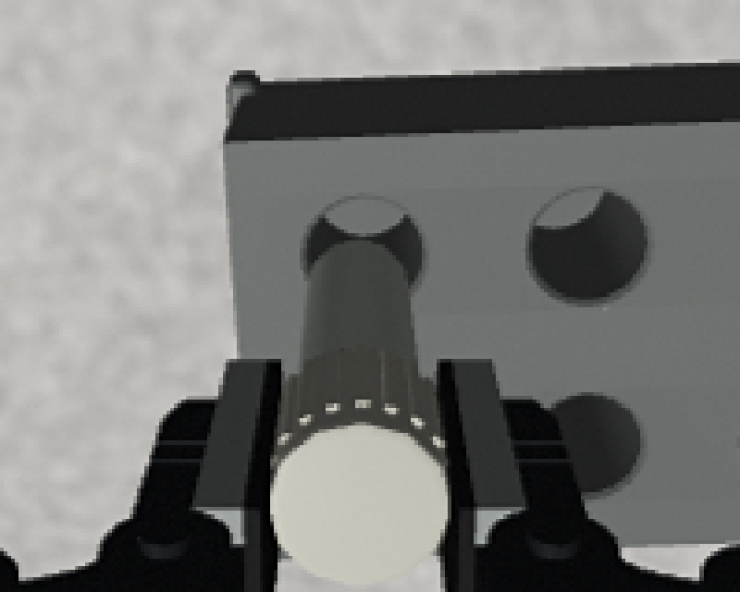

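View pics/d8z.png

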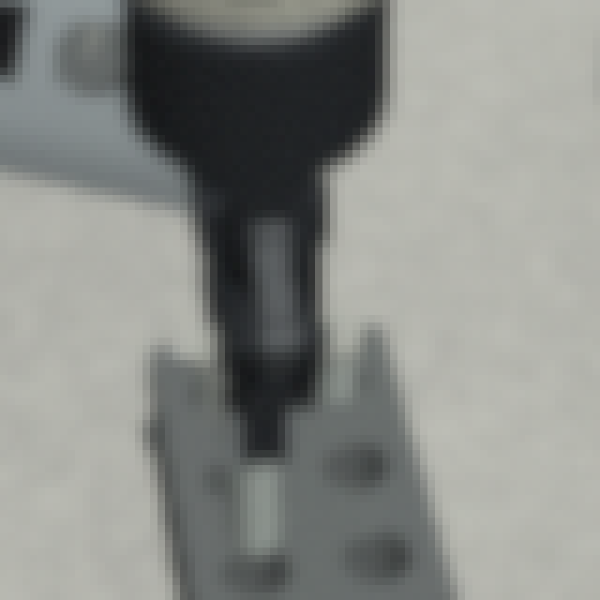

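```bash
python3 - <<'E'
from h import *
_,_,K,E=load('w8'); s=state(); p=s['tool_pos'];print(p)
print(proj(K,E,[p[0],p[1],.048]), onz(K,E,318.1,212.6,.048), onz(K,E,317.8-2.5+.0,212.6,.048))
C=p-[0,0,.0455];dep=(E[:3,:3]@C+E[:3,3])[2];c=proj(K,E,C);print(c,c[1]-K[1,1]*.0085/dep,'obs',145+238/3.7)
R=ori(-20,0)
for z in(.09,.064):row([.4276,-.345,z],R)
E
```

```text
[ 0.42780804 -0.34585434  0.11365762]
[315.35406032 211.34861292] [ 0.4292664  -0.34444314  0.048     ] [ 0.42862792 -0.34619328  0.048     ]
[315.18872071 222.85026997] 208.84377838227851 obs 209.32432432432432
[0.0237,0.0008,-0.0005, -0.06,0.09,0.08]
[0.0497,0.0008,-0.0006, -0.06,0.09,0.08]
```

```bash
python3 -m creep '[[[0.01,0,0,0,0,0,255],[0.02,0,0,0,0,0,255],[0.03,0,0,0,0,0,255],[0.038,0,0,0,0,0,255],[0.044,0,0,0,0,0,255],[0.048,0,0,0,0,0,255],[0.048,0,0,0,0,0,255]]]' 35
python3 - <<'E'
from h import *
grab('wrist','w9'); st()
E
```

```text
time_s: 10.72
tool_pos: [0.4269, -0.3453, 0.0627]
eef_rot: [0.275, 1.555, -0.275]
force: [0.0, -0.2, -1.0]
width: 0.227
t10.77 tcp [ 0.4271 -0.3454  0.0633] M [-0.3661 -0.1682  0.0633] F [ 0.3 -0.2 -0.8] w0.229 q [-0.73 -0.06  1.9  -0.    1.3  -1.95]
[[-0.001, 0.343, 0.939], [-0.0, 0.939, -0.343], [-1.0, -0.001, -0.001]]
```

View pics/w9.png

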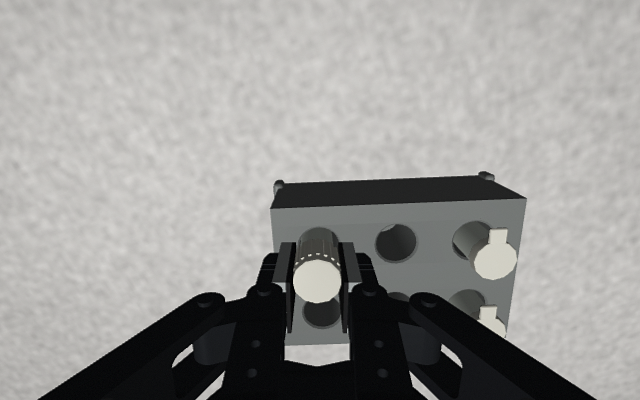

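```bash
python3 -m creep '[[[0.001,0,0,0,0,0,255],[0.002,0,0,0,0,0,255],[0.003,0,0,0,0,0,255],[0.003,0,0,0,0,0,255]]]' 35
```

```text
time_s: 11.1
tool_pos: [0.4277, -0.3459, 0.0619]
eef_rot: [0.274, 1.552, -0.276]
force: [-1.4, 1.3, 9.0]
width: 0.23
```

```bash
python3 -m creep '[[[0.002,0,0,0,0,0,110],[0.002,0,0,0,0,0,110],[0.002,0,0,0,0,0,110],[0.002,0,0,0,0,0,110],[-0.01,0,0,0,0,0,110],[-0.03,0,0,0,0,0,110],[-0.06,0,0,0,0,0,110],[-0.1,0,0,0,0,0,110],[-0.14,0,0,0,0,0,110],[-0.18,0,0,0,0,0,110]]]' 35
python3 - <<'E'
from h import *
grab('wrist','w10'); st()
E
```

```text
time_s: 11.93
tool_pos: [0.4268, -0.345, 0.2434]
eef_rot: [0.275, 1.554, -0.276]
force: [1.2, 0.5, -1.6]
width: 0.566
t11.98 tcp [ 0.4282 -0.3462  0.2523] M [-0.3659 -0.1696  0.2523] F [-0.3  0.7  9.2] w0.568 q [-0.73 -0.17  1.69 -0.    1.61 -1.95]
[[0.007, 0.343, 0.939], [-0.007, 0.939, -0.343], [-1.0, -0.004, 0.009]]
```

View pics/w10.png

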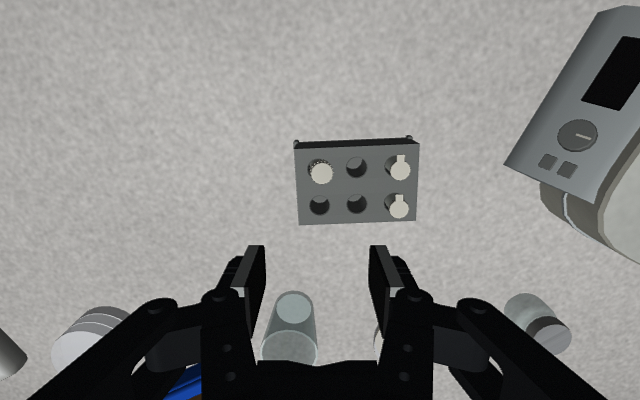

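```bash
python3 - <<'E'
from h import *
print('cap top',dp('w10',320,173), dp('w10',399,170),dp('w10',399,208))
grab('scene','s11'); grab('side','d11')
im=cv2.imread('pics/d11.png'); cv2.imwrite('pics/d11z.png',cv2.resize(im[90:270,230:430],None,fx=3.3,fy=3.3,interpolation=3))
im=cv2.imread('pics/s11.png'); cv2.imwrite('pics/s11z.png',cv2.resize(im[90:270,230:430],None,fx=3.3,fy=3.3,interpolation=3))
E
```

```text
cap top [ 0.42753461 -0.34259399  0.09431277] [ 0.45538581 -0.27040207  0.07660336] [ 0.49210604 -0.28155665  0.07999706]
```

View pics/d11z.png

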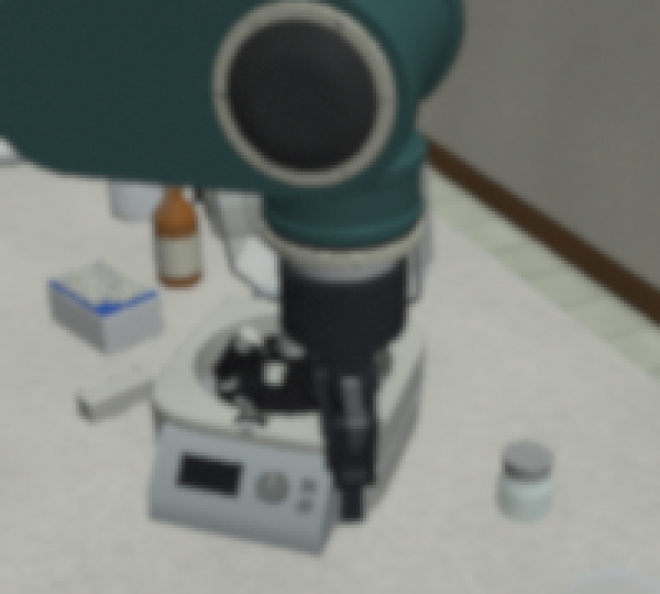

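View pics/s11z.png

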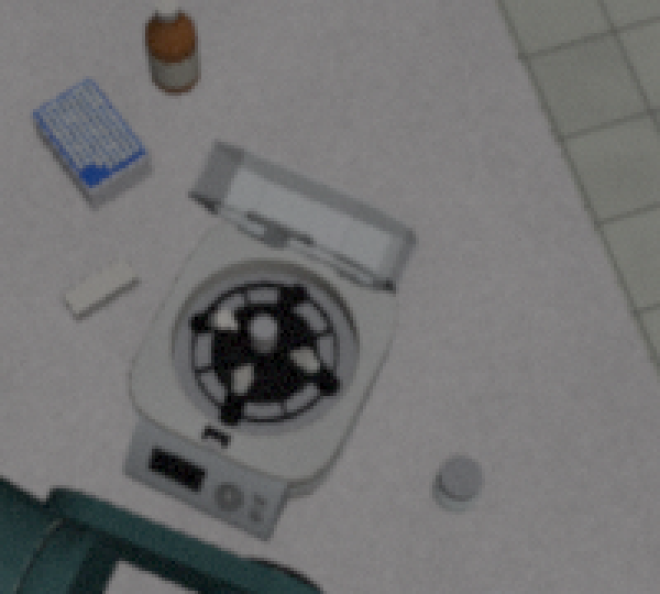

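```bash
python3 - <<'E'
from h import *
im,D,K,E=load('s11')
cv2.imwrite('pics/s11y.png',cv2.resize(im[125:195,280:360],None,fx=9,fy=8.5,interpolation=3))
def lid(th,L,h=0,y=0): return M([.108-L*np.cos(th)+h*np.sin(th),y,.107+L*np.sin(th)+h*np.cos(th)])
for th in(1.15,1.2,1.25,1.3):
  print(th,'tabpt',proj(K,E,lid(th,.228,.007)).round(1),'tab end',proj(K,E,lid(th,.236,.0)).round(1),'tabL',proj(K,E,lid(th,.228,.007,.03)).round(1),'R',proj(K,E,lid(th,.228,.007,-.03)).round(1),'cornL',proj(K,E,lid(th,.214,0,.104)).round(1),proj(K,E,lid(th,.214,0,-.104)).round(1))
print(D[163,313])
for u,v in[(313,162),(310,155),(320,166)]:
  o,d=ray(K,E,u,v);print((o+d*D[v,u]).round(3),W2M(o+d*D[v,u]).round(3))
E
```

```text
1.15 tabpt [312.2 163.4] tab end [310.8 165.5] tabL [303.3 159.5] R [321.2 167.4] cornL [281.7 152.2] [343.2 179.5]
1.2 tabpt [313.7 160. ] tab end [312.3 161.9] tabL [304.8 156. ] R [322.7 163.9] cornL [283.1 149. ] [344.6 176.2]
1.25 tabpt [315.3 156.5] tab end [313.9 158.3] tabL [306.3 152.6] R [324.3 160.5] cornL [284.5 145.8] [346.1 173. ]
1.3 tabpt [316.9 153.1] tab end [315.6 154.7] tabL [307.9 149.2] R [325.9 157. ] cornL [286.  142.7] [347.5 169.8]
1.3606323
[0.579 0.055 0.315] [0.028 0.    0.315]
[0.575 0.071 0.336] [0.036 0.014 0.336]
[0.626 0.123 0.104] [0.109 0.015 0.104]
```

View pics/s11y.png

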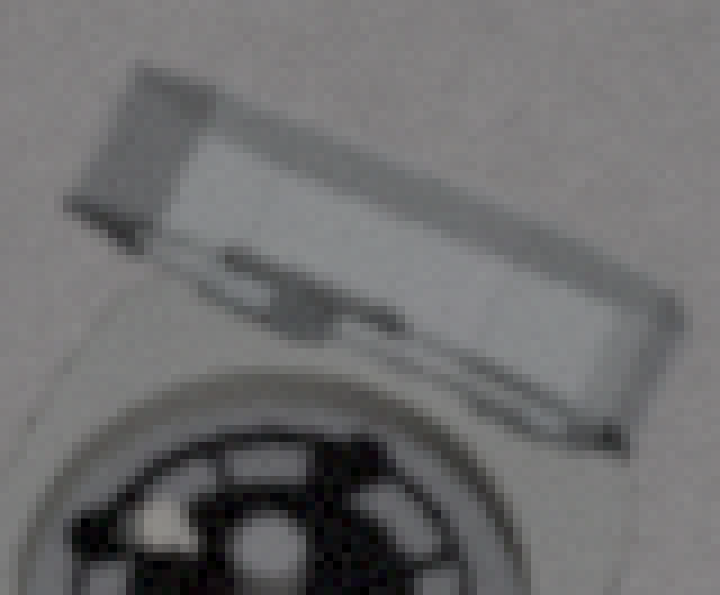

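```bash
cat >> h.py <<'E'
def lidp(th,L,h=0,y=0): return np.array([.108-L*np.cos(th)+h*np.sin(th),y,.107+L*np.sin(th)+h*np.cos(th)])
def tcp(th,L,h,tilt):
    R=ori(46,tilt); return M(lidp(th,L,h))+.011*R[:,2],R
E
python3 - <<'E'
from h import *
st()
R=ori(46,20)
s=state();R0=Rot.from_rotvec(s['eef_rot']).as_matrix();p=s['tool_pos']
row(p+[0,0,.13],R0)
row(M([-.12,0,.42]),R)
p1,_=tcp(1.23,.290,.020,20);row(p1,R);print(W2M(p1))
E
```

```text
t12.08 tcp [ 0.4279 -0.346   0.245 ] M [-0.3659 -0.1692  0.245 ] F [-0.5 -0.2 -1.7] w0.570 q [-0.73 -0.16  1.69 -0.    1.61 -1.95]
[[0.004, 0.343, 0.939], [-0.005, 0.939, -0.343], [-1.0, -0.003, 0.005]]
[-0.1300,-0.0004,0.0007, 0.00,0.00,0.00]
[-0.1761,0.2929,-0.0541, -65.32,-17.56,11.84]
[-0.1470,0.4395,0.0107, -65.32,-17.56,11.84]
[4.02574540e-02 6.24500451e-17 3.90768729e-01]
```

```bash
python3 -m creep '[[[-0.04,0,0,0,0,0,255],[-0.08,0,0,0,0,0,255],[-0.13,0,0,0,0,0,255],[-0.1761,0.2929,-0.0541,-65.3,-17.56,11.84,255],[-0.1761,0.2929,-0.0541,-65.3,-17.56,11.84,255],[-0.1761,0.2929,-0.0541,-65.3,-17.56,11.84,255],[-0.1761,0.2929,-0.0541,-65.3,-17.56,11.84,255],[-0.1761,0.2929,-0.0541,-65.3,-17.56,11.84,255],[-0.1761,0.2929,-0.0541,-65.3,-17.56,11.84,255],[-0.1761,0.2929,-0.0541,-65.3,-17.56,11.84,255],[-0.1761,0.2929,-0.0541,-65.3,-17.56,11.84,255],[-0.1761,0.2929,-0.0541,-65.3,-17.56,11.84,255],[-0.1761,0.2929,-0.0541,-65.3,-17.56,11.84,255],[-0.1761,0.2929,-0.0541,-65.3,-17.56,11.84,255],[-0.1761,0.2929,-0.0541,-65.3,-17.56,11.84,255],[-0.1761,0.2929,-0.0541,-65.3,-17.56,11.84,255]]]' 20
python3 - <<'E'
from h import *
grab('wrist','w12'); st()
R=ori(46,20)
p1,_=tcp(1.23,.290,.020,20);row(p1,R)
E
```

```text
time_s: 13.42
tool_pos: [0.4771, -0.0518, 0.4161]
eef_rot: [-0.481, 1.157, 0.7]
force: [-1.0, 0.5, -1.1]
width: 0.002
t13.47 tcp [ 0.4772 -0.0517  0.4163] M [-1.200e-01 -2.000e-04  4.163e-01] F [-0.5  0.9 -0.3] w0.001 q [-0.35 -0.41  1.64  0.33  1.76 -2.64]
[[0.233, -0.717, 0.657], [0.249, 0.697, 0.673], [-0.94, 0.007, 0.341]]
[0.0787,0.0005,0.1420, -0.29,-0.06,-0.32]
```

View pics/w12.png

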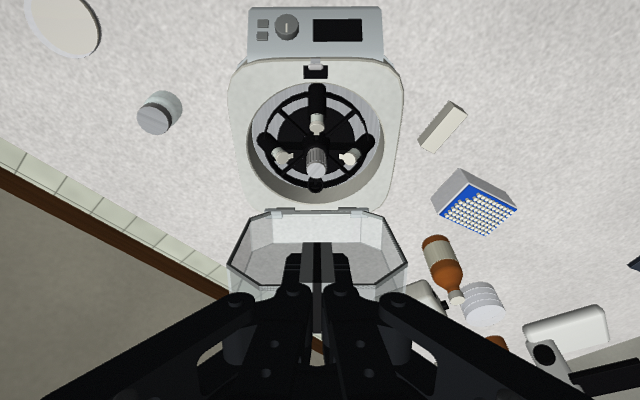

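```bash
python3 -m creep '[[[0.02,0,0.036,-0.3,0,-0.3,255],[0.04,0,0.072,-0.3,0,-0.3,255],[0.06,0,0.107,-0.3,0,-0.3,255],[0.0787,0.0005,0.142,-0.3,0,-0.3,255],[0.0787,0.0005,0.142,-0.3,0,-0.3,255],[0.0787,0.0005,0.142,-0.3,0,-0.3,255]]]' 20
python3 - <<'E'
from h import *
grab('wrist','w13'); grab('side','d13');grab('scene','s13'); st()
im=cv2.imread('pics/d13.png'); cv2.imwrite('pics/d13z.png',cv2.resize(im[60:240,250:430],None,fx=3.3,fy=3.3,interpolation=3))
E
```

```text
time_s: 13.97
tool_pos: [0.5888, 0.0657, 0.3896]
eef_rot: [-0.491, 1.154, 0.702]
force: [-0.9, -0.2, 0.4]
width: -0.004
t14.12 tcp [0.5878 0.0636 0.3915] M [3.970e-02 3.000e-04 3.915e-01] F [-0.1 -0.3 -0. ] w-0.000 q [-0.06 -0.22  1.54  0.26  1.59 -2.4 ]
[[0.238, -0.72, 0.652], [0.246, 0.694, 0.677], [-0.94, -0.001, 0.342]]
```

View pics/w13.png

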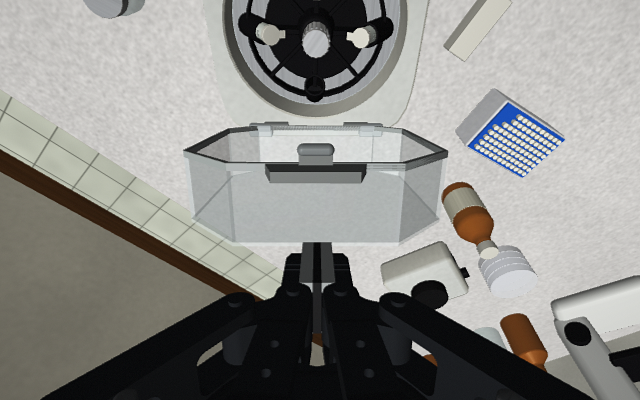

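View pics/d13z.png

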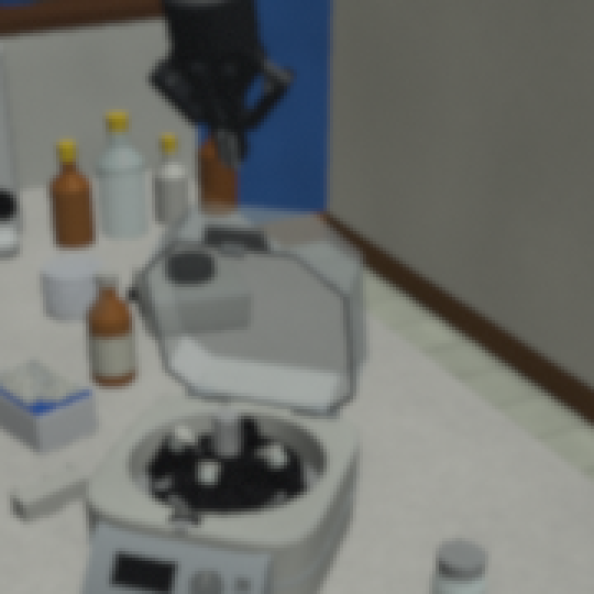

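```bash
python3 - <<'E'
from h import *
im,D,K,E=load('w13')
for th in(1.2,1.23,1.26,1.29):
  print(th,[proj(K,E,M(lidp(th,L,h))).round(1).tolist() for L,h in((.236,0),(.236,.007),(.214,0),(.214,.06))])
cv2.imwrite('pics/w13z.png',cv2.resize(im[110:260,170:460],None,fx=2.7,fy=2.7,interpolation=3))
E
```

```text
1.2 [[316.2, 155.6], [316.1, 167.2], [316.2, 150.2], [316.0, 234.8]]
1.23 [[316.1, 167.3], [316.1, 178.6], [316.1, 159.8], [316.0, 242.0]]
1.26 [[316.1, 178.7], [316.1, 189.6], [316.1, 169.2], [316.0, 248.8]]
1.29 [[316.1, 189.7], [316.1, 200.2], [316.1, 178.4], [315.9, 255.2]]
```

View pics/w13z.png

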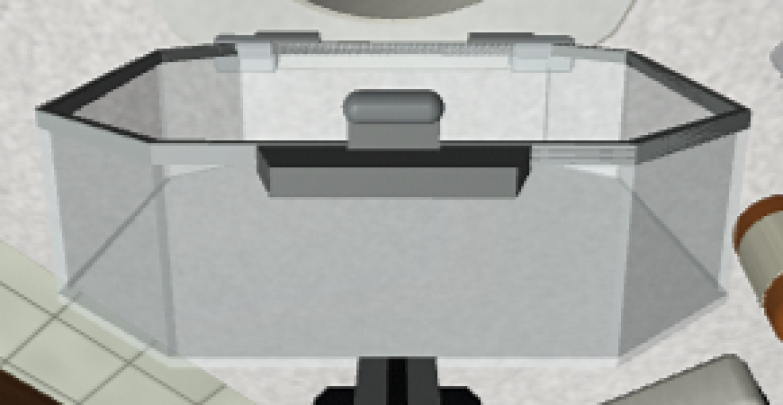

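```bash
python3 - <<'E'
from h import *
for L,h in((.25,.018),(.225,.016),(.225,.007)):
  p,R=tcp(1.235,L,h,20); row(p,R)
E
```

```text
[0.0410,-0.0002,-0.0009, 0.10,-0.01,0.02]
[0.0660,-0.0002,-0.0032, 0.10,-0.01,0.02]
[0.0658,-0.0002,-0.0122, 0.10,-0.01,0.02]
```

```bash
python3 -m creep '[[[0.02,0,0,0,0,0,255],[0.041,0,-0.001,0,0,0,255],[0.054,0,-0.002,0,0,0,255],[0.066,0,-0.0032,0,0,0,255],[0.066,0,-0.0032,0,0,0,255]]]' 20
python3 - <<'E'
from h import *
grab('wrist','w14'); st()
E
```

```text
time_s: 14.53
tool_pos: [0.6013, 0.0779, 0.3257]
eef_rot: [-0.49, 1.154, 0.701]
force: [-0.1, 0.0, -1.2]
width: 0.001
t14.58 tcp [0.6014 0.0778 0.3273] M [0.0595 0.0004 0.3273] F [-0.5 -0.3 -0.3] w0.007 q [-0.04 -0.2   1.63  0.26  1.49 -2.4 ]
[[0.236, -0.721, 0.652], [0.246, 0.693, 0.678], [-0.94, 0.0, 0.341]]
```

View pics/w14.png

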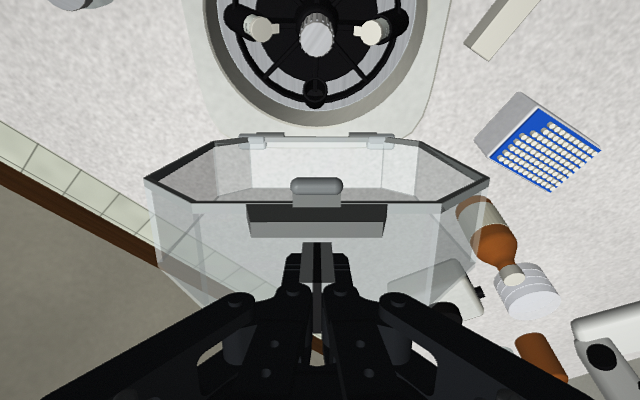

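```bash
python3 - <<'E'
from h import *
for th,L,tl in((1.235,.225,20),(1.17,.225,20),(1.1,.225,20),(1.02,.225,21),(.94,.226,22),(.86,.226,23),(.78,.227,24),(.7,.227,25),(.62,.228,26)):
  p,R=tcp(th,L,.006,tl); row(p,R)
E
```

```text
[-0.0013,-0.0004,-0.0097, 0.11,-0.06,-0.06]
[-0.0014,-0.0003,-0.0244, 0.11,-0.06,-0.06]
[-0.0004,-0.0003,-0.0401, 0.11,-0.06,-0.06]
[0.0018,-0.0003,-0.0579, 0.11,-1.06,-0.07]
[0.0046,-0.0002,-0.0758, 0.11,-2.06,-0.07]
[0.0096,-0.0002,-0.0931, 0.11,-3.06,-0.07]
[0.0152,-0.0002,-0.1104, 0.11,-4.06,-0.07]
[0.0230,-0.0002,-0.1267, 0.11,-5.06,-0.07]
[0.0313,-0.0001,-0.1429, 0.11,-6.06,-0.07]
```

```bash
python3 -m creep '[[[-0.001,0,-0.0097,0,0,0,255],[-0.001,0,-0.017,0,0,0,255],[-0.001,0,-0.0244,0,0,0,255],[-0.001,0,-0.032,0,0,0,255],[0,0,-0.04,0,0,0,255],[0.001,0,-0.049,0,-0.5,0,255],[0.002,0,-0.058,0,-1,0,255],[0.0046,0,-0.0758,0,-2,0,255]]]' 20
python3 - <<'E'
from h import *
grab('wrist','w15'); st()
E
```

```text
time_s: 15.25
tool_pos: [0.5534, 0.0279, 0.2978]
eef_rot: [-0.477, 1.117, 0.707]
force: [1.0, 0.8, -0.7]
width: -0.006
t15.30 tcp [0.5514 0.0262 0.2954] M [-0.0125  0.0005  0.2954] F [ 1.1 -0.5 -2.2] w-0.002 q [-0.16 -0.33  1.78  0.32  1.47 -2.54]
[[0.259, -0.721, 0.642], [0.271, 0.693, 0.669], [-0.927, 0.001, 0.375]]
```

View pics/w15.png

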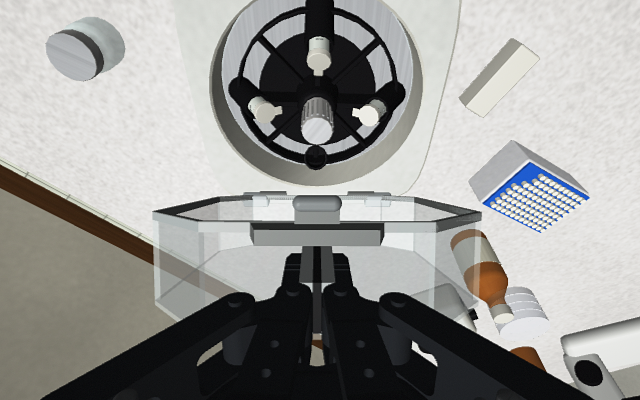

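```bash
python3 - <<'E'
from h import *
for th,L,tl in((.94,.226,22),(.86,.226,23),(.78,.227,24),(.7,.227,25),(.62,.228,26),(.54,.228,27),(.46,.229,28),(.38,.23,29),(.3,.231,30),(.22,.232,31)):
  p,R=tcp(th,L,.006,tl); row(p,R)
E
```

```text
[-0.0008,-0.0005,0.0027, 0.14,0.02,-0.09]
[0.0036,-0.0005,-0.0147, 0.14,-0.98,-0.09]
[0.0086,-0.0004,-0.0322, 0.14,-1.98,-0.09]
[0.0158,-0.0004,-0.0488, 0.13,-2.98,-0.09]
[0.0234,-0.0004,-0.0653, 0.13,-3.98,-0.09]
[0.0332,-0.0004,-0.0805, 0.13,-4.98,-0.09]
[0.0435,-0.0003,-0.0956, 0.13,-5.98,-0.10]
[0.0550,-0.0003,-0.1099, 0.13,-6.98,-0.10]
[0.0676,-0.0003,-0.1232, 0.13,-7.98,-0.10]
[0.0813,-0.0003,-0.1356, 0.13,-8.98,-0.10]
```

```bash
python3 -m creep '[[[0.0044,0,-0.0174,0,-1,0,255],[0.0094,0,-0.0349,0,-2,0,255],[0.0166,0,-0.0515,0,-3,0,255],[0.0242,0,-0.068,0,-4,0,255],[0.034,0,-0.0832,0,-5,0,255],[0.0443,0,-0.0983,0,-6,0,255],[0.0558,0,-0.1126,0,-7,0,255],[0.0684,0,-0.1259,0,-8,0,255],[0.0684,0,-0.1259,0,-8,0,255]]]' 20
python3 - <<'E'
from h import *
grab('wrist','w16');grab('side','d16'); st()
im=cv2.imread('pics/d16.png'); cv2.imwrite('pics/d16z.png',cv2.resize(im[110:290,230:430],None,fx=3.3,fy=3.3,interpolation=3))
E
```

```text
time_s: 16.05
tool_pos: [0.4884, -0.0386, 0.1833]
eef_rot: [-0.418, 0.991, 0.729]
force: [-0.8, 0.6, -2.5]
width: -0.002
t16.15 tcp [ 0.4901 -0.0382  0.1872] M [-1.013e-01 -1.000e-04  1.872e-01] F [-0.3  0.4  0.6] w0.000 q [-0.41 -0.45  2.07  0.5   1.35 -2.86]
[[0.346, -0.72, 0.601], [0.36, 0.694, 0.624], [-0.866, 0.0, 0.499]]
```

View pics/w16.png

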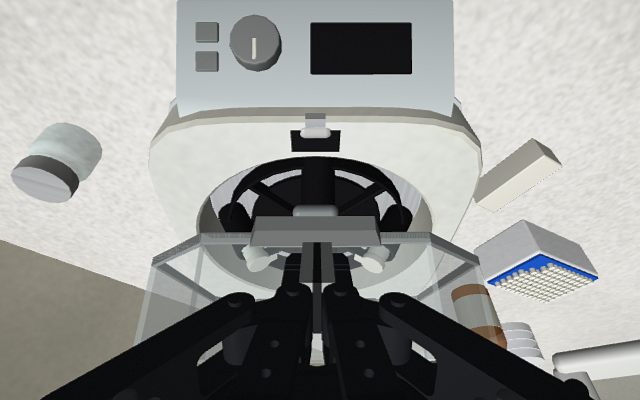

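View pics/d16z.png

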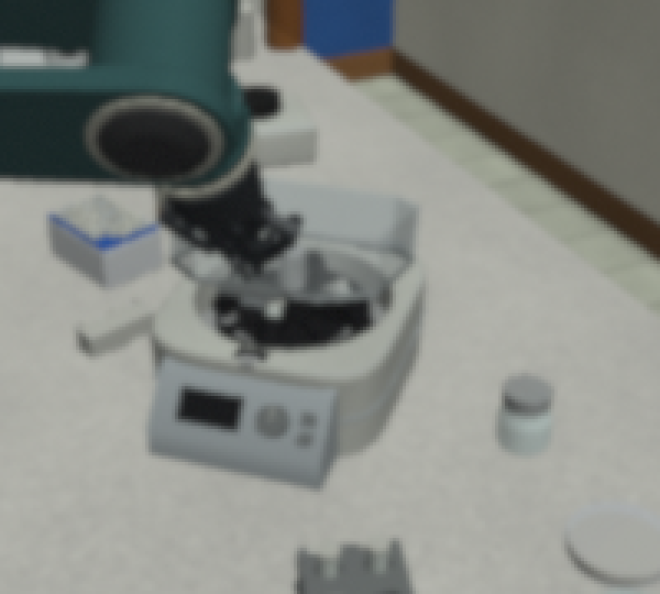

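```bash
python3 - <<'E'
from h import *
R=ori(26,33)
for th,L,h in((.3,.238,.024),(.3,.236,.012),(.2,.236,.007),(.1,.236,.007),(.06,.236,.007)):
  p=M(lidp(th,L,h)); row(p,R); print(p[2],W2M(p))
E
```

```text
[-0.0168,0.0001,-0.0030, 17.12,-3.01,-10.49]
0.20026188492441335 [-1.12277599e-01  6.93889390e-18  2.00261885e-01]
[-0.0072,0.0001,-0.0104, 17.12,-3.01,-10.49]
0.1882068066415834 [-1.13913169e-01  2.08166817e-17  1.88206807e-01]
[0.0126,0.0002,-0.0310, 17.12,-3.01,-10.49]
0.16074642811252313 [-1.21905027e-01  1.38777878e-17  1.60746428e-01]
[0.0306,0.0002,-0.0463, 17.12,-3.01,-10.49]
0.13752571548559764 [-1.26122149e-01 -2.77555756e-17  1.37525715e-01]
[0.0382,0.0002,-0.0519, 17.12,-3.01,-10.49]
0.12813890930869534 [-1.27155579e-01  1.38777878e-17  1.28138909e-01]
```

```bash
python3 -m creep '[[[-0.0168,0,-0.003,0,0,0,255],[-0.0168,0,-0.003,17.1,-3,-10.5,255],[-0.0168,0,-0.003,17.1,-3,-10.5,255],[-0.0168,0,-0.003,17.1,-3,-10.5,255],[-0.0168,0,-0.003,17.1,-3,-10.5,255]]]' 20
python3 - <<'E'
from h import *
grab('wrist','w17');st()
R=ori(26,33)
for th,L,h in((.3,.236,.012),(.2,.236,.007),(.1,.236,.007),(.06,.236,.007)):
  p=M(lidp(th,L,h)); row(p,R)
E
```

```text
time_s: 16.57
tool_pos: [0.4828, -0.045, 0.202]
eef_rot: [-0.225, 0.974, 0.412]
force: [-1.3, 1.2, -1.0]
width: 0.002
t16.62 tcp [ 0.4828 -0.0449  0.2019] M [-0.1112  0.0004  0.2019] F [0.  0.2 0.3] w-0.001 q [-0.39 -0.61  2.16  0.45  1.22 -2.5 ]
[[0.491, -0.442, 0.751], [0.239, 0.897, 0.372], [-0.838, -0.003, 0.546]]
[0.0102,-0.0013,-0.0095, 0.29,0.11,0.01]
[0.0291,-0.0039,-0.0308, 0.29,0.11,0.01]
[0.0464,-0.0053,-0.0468, 0.29,0.11,0.01]
[0.0537,-0.0056,-0.0527, 0.29,0.11,0.01]
```

View pics/w17.png

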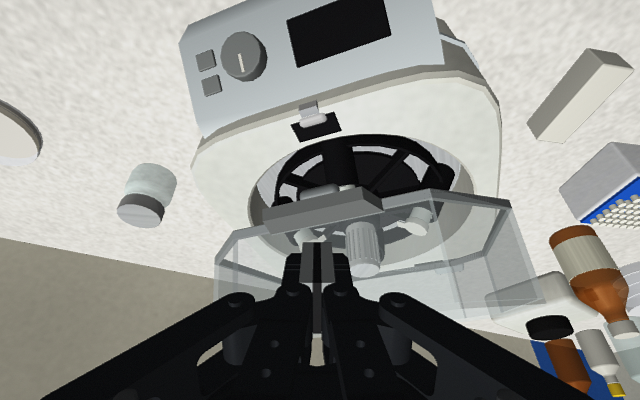

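```bash
python3 -m creep '[[[0.0102,-0.0013,-0.0095,0.3,0,0,255],[0.017,-0.002,-0.017,0.3,0,0,255],[0.023,-0.003,-0.024,0.3,0,0,255],[0.0291,-0.0039,-0.0308,0.3,0,0,255],[0.035,-0.0045,-0.0365,0.3,0,0,255],[0.041,-0.005,-0.042,0.3,0,0,255],[0.0464,-0.0053,-0.0468,0.3,0,0,255],[0.0464,-0.0053,-0.0468,0.3,0,0,255]]]' 20
python3 - <<'E'
from h import *
grab('wrist','w18');grab('side','d18');st()
im=cv2.imread('pics/d18.png'); cv2.imwrite('pics/d18z.png',cv2.resize(im[110:290,230:430],None,fx=3.3,fy=3.3,interpolation=3))
E
```

```text
time_s: 17.28
tool_pos: [0.472, -0.0567, 0.1339]
eef_rot: [-0.221, 0.979, 0.415]
force: [-0.5, 0.4, -1.0]
width: -0.001
t17.38 tcp [ 0.4726 -0.0567  0.1357] M [-0.1268 -0.0004  0.1357] F [ 1.3 -0.8 -0.2] w0.001 q [-0.44 -0.59  2.26  0.49  1.14 -2.59]
[[0.49, -0.436, 0.755], [0.239, 0.9, 0.364], [-0.839, 0.002, 0.545]]
```

View pics/w18.png

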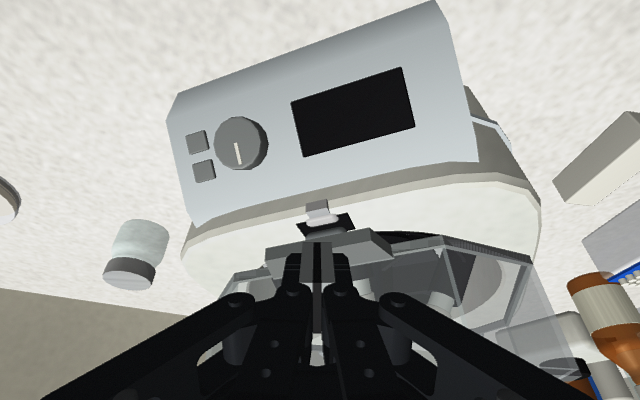

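View pics/d18z.png

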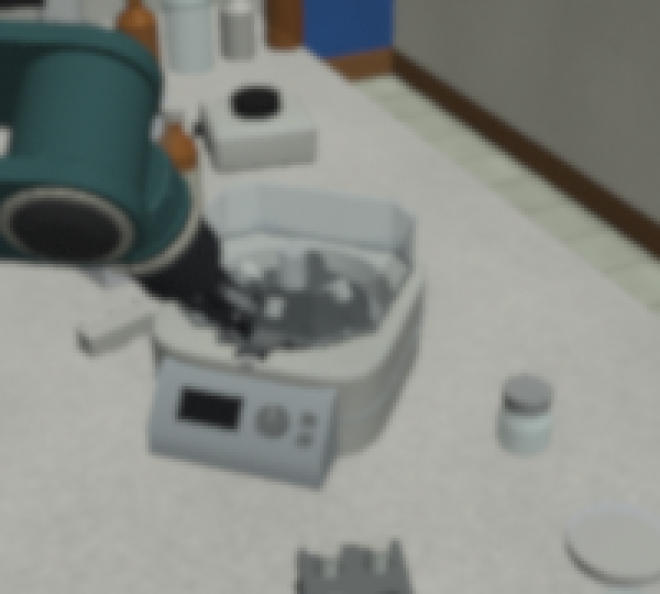

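```bash
python3 -m creep '[[[0.0034,0,-0.0022,0,0,0,255],[0.0067,0,-0.0044,0,0,0,255],[0.0067,0,-0.0044,0,0,0,255]]]' 20; python3 -m creep '[[[0.0008,0,-0.0005,0,0,0,255],[0.0017,0,-0.0011,0,0,0,255],[0.0017,0,-0.0011,0,0,0,255]]]' 20
```

```text
time_s: 17.63
tool_pos: [0.473, -0.0568, 0.1281]
eef_rot: [-0.223, 0.976, 0.414]
force: [-0.8, -0.7, 2.8]
width: -0.002
time_s: 17.88
tool_pos: [0.4733, -0.0568, 0.1271]
eef_rot: [-0.223, 0.975, 0.413]
force: [-3.7, -0.4, 11.7]
width: -0.005
```

```bash
python3 -m creep '[[[0.0005,0,-0.0003,0,0,0,255],[0.0008,0,-0.0005,0,0,0,255],[0.0008,0,-0.0005,0,0,0,255]]]' 20; python3 -c "
from h import *
st()"
```

```text
time_s: 18.13
tool_pos: [0.4734, -0.0568, 0.1268]
eef_rot: [-0.223, 0.974, 0.413]
force: [-7.1, -0.1, 15.8]
width: 0.0
t18.13 tcp [ 0.4734 -0.0568  0.1268] M [-0.1263 -0.001   0.1268] F [-7.1 -0.1 15.8] w0.000 q [-0.44 -0.59  2.27  0.49  1.12 -2.6 ]
[[0.492, -0.436, 0.753], [0.239, 0.9, 0.365], [-0.837, 0.0, 0.547]]
```

```bash
python3 -m creep '[[[0.0005,0,-0.0003,0,0,0,255],[0.0008,0,-0.0005,0,0,0,255],[0.0008,0,-0.0005,0,0,0,255]]]' 20; python3 - <<'E'
from h import *
st();grab('wrist','w19');grab('side','d19')
im=cv2.imread('pics/d19.png'); cv2.imwrite('pics/d19z.png',cv2.resize(im[150:250,250:350],None,fx=6,fy=6,interpolation=3))
E
```

```text
time_s: 18.38
tool_pos: [0.4736, -0.0568, 0.1265]
eef_rot: [-0.224, 0.974, 0.413]
force: [-11.2, 0.1, 21.3]
width: -0.003
t18.38 tcp [ 0.4736 -0.0568  0.1265] M [-0.1262 -0.0012  0.1265] F [-11.2   0.1  21.3] w-0.003 q [-0.44 -0.59  2.27  0.49  1.12 -2.6 ]
[[0.493, -0.436, 0.753], [0.239, 0.9, 0.365], [-0.837, -0.0, 0.548]]
```

View pics/w19.png

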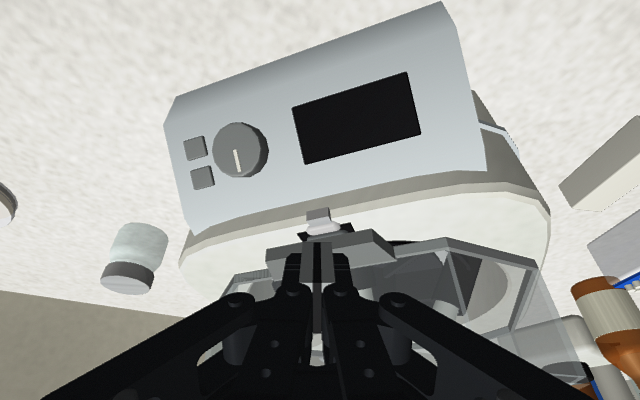

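View pics/d19z.png

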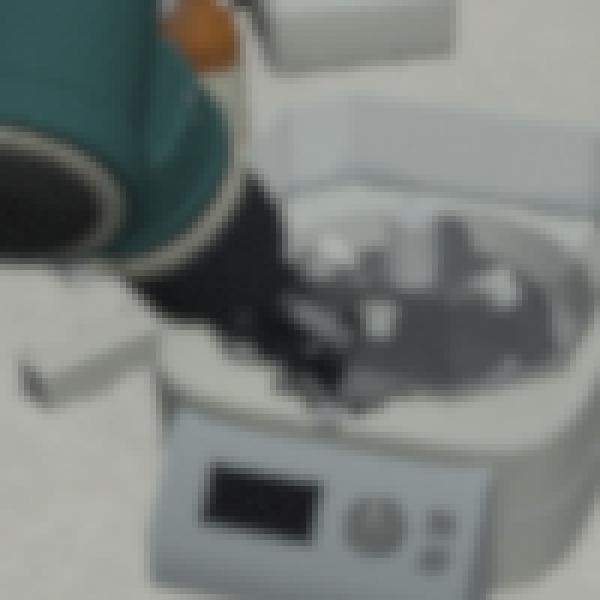

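```bash
python3 - <<'E'
from h import *
im,D,K,E=load('w19')
# depth of tab points
for u,v in[(285,245),(350,240),(375,240),(285,262),(350,262),(375,255),(420,242),(500,250),(230,300)]:
  p=dp('w19',u,v);print((u,v),D[v,u].round(3),W2M(p).round(4))
cv2.imwrite('pics/w19z.png',cv2.resize(im[190:310,210:410],None,fx=4,fy=4,interpolation=3))
E
```

```text
(285, 245) 0.166 [-0.1292 -0.0169  0.1181]
(350, 240) 0.155 [-0.1286  0.0162  0.1219]
(375, 240) 0.153 [-0.1263  0.0274  0.1229]
(285, 262) 0.143 [-0.1427 -0.0096  0.1356]
(350, 262) 0.167 [-0.1124  0.0115  0.1243]
(375, 255) 0.16 [-0.1157  0.0249  0.1246]
(420, 242) 0.165 [-0.1078  0.0465  0.1174]
(500, 250) 0.195 [-0.0616  0.0892  0.1054]
(230, 300) 0.106 [-0.1716 -0.0139  0.1627]
```

View pics/w19z.png

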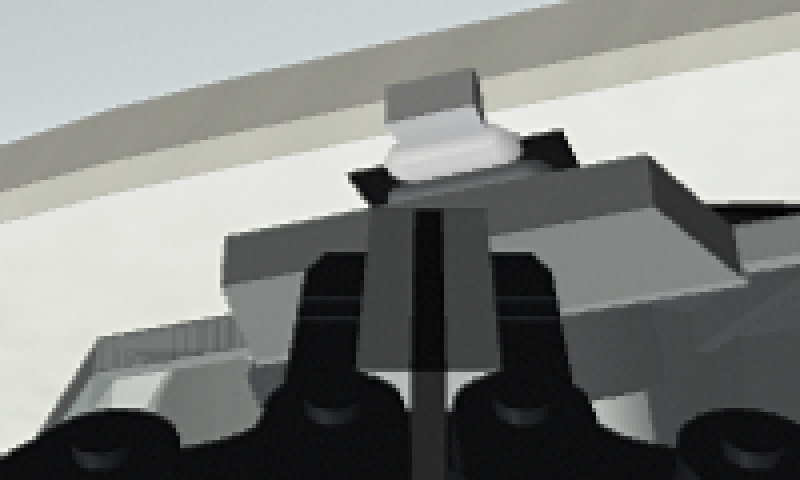

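```bash
python3 - <<'E'
from h import *
_,D,_,_=load('w19')
for u,v in[(322,229),(330,230),(312,230),(320,233),(330,235),(318,214),(318,219),(310,234)]:
  print((u,v),D[v,u].round(3),W2M(dp('w19',u,v)).round(4))
print('w16')
for u,v in[(316,132),(316,120),(330,132),(310,145)]: print((u,v),W2M(dp('w16',u,v)).round(4))
E
```

```text
(322, 229) 0.175 [-0.1204 -0.0003  0.1069]
(330, 230) 0.176 [-0.1181  0.0033  0.1069]
(312, 230) 0.176 [-0.1214 -0.0056  0.107 ]
(320, 233) 0.177 [-0.1181 -0.0023  0.1076]
(330, 235) 0.177 [-0.1157  0.0025  0.1084]
(318, 214) 0.17 [-0.1294  0.0007  0.1036]
(318, 219) 0.0 [-0.2589  0.0475  0.2041]
(310, 234) 0.18 [-0.1172 -0.0083  0.1063]
w16
(316, 132) [-0.1182 -0.0003  0.1088]
(316, 120) [-0.1263 -0.0003  0.1084]
(330, 132) [-0.1187  0.008   0.1095]
(310, 145) [-0.2388 -0.0003  0.2711]
```

```bash
python3 -m creep '[[[0.0003,0,-0.0002,0,0,0,255],[0.0005,0,-0.0003,0,0,0,255],[0.0005,0,-0.0003,0,0,0,255]]]' 20; python3 -c "
from h import *
st()"
```

```text
time_s: 18.73
tool_pos: [0.4729, -0.0568, 0.1239]
eef_rot: [-0.223, 0.976, 0.414]
force: [-0.9, -1.9, 3.1]
width: -0.0
t18.73 tcp [ 0.4729 -0.0568  0.1239] M [-0.1267 -0.0007  0.1239] F [-0.9 -1.9  3.1] w-0.000 q [-0.44 -0.58  2.27  0.49  1.11 -2.6 ]
[[0.491, -0.436, 0.754], [0.239, 0.9, 0.365], [-0.838, 0.001, 0.546]]
```

```bash
python3 - <<'E'
from h import *
im,D=grab('wrist','w20');st()
for u,v in[(285,240),(350,255),(350,262),(375,255),(375,262),(420,242)]:
  print((u,v),D[v,u].round(3),W2M(dp('w20',u,v)).round(4))
E
```

```text
t18.78 tcp [ 0.4728 -0.0568  0.1236] M [-0.1267 -0.0006  0.1236] F [-1.9 -1.4  4.4] w-0.005 q [-0.44 -0.58  2.27  0.49  1.11 -2.6 ]
[[0.49, -0.436, 0.755], [0.239, 0.9, 0.365], [-0.838, 0.001, 0.545]]
(285, 240) 0.182 [-0.1192 -0.0217  0.1049]
(350, 255) 0.163 [-0.1182  0.0136  0.1205]
(350, 262) 0.167 [-0.1126  0.012   0.1212]
(375, 255) 0.162 [-0.1148  0.0252  0.121 ]
(375, 262) 0.167 [-0.1083  0.0238  0.1213]
(420, 242) 0.166 [-0.1074  0.0471  0.1141]
```

View pics/w20.png

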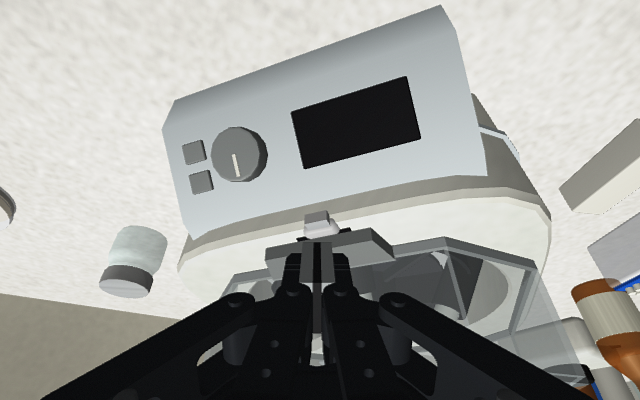

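```bash
python3 -m creep '[[[0.0008,0,-0.0005,0,0,0,255],[0.0008,0,-0.0005,0,0,0,255]]]' 20;  python3 -m creep '[[[0.0008,0,-0.0005,0,0,0,255],[0.0008,0,-0.0005,0,0,0,255]]]' 20
```

```text
time_s: 18.95
tool_pos: [0.4726, -0.0567, 0.1221]
eef_rot: [-0.222, 0.978, 0.414]
force: [-0.7, -0.4, -0.2]
width: -0.002
time_s: 19.12
tool_pos: [0.4724, -0.0565, 0.1208]
eef_rot: [-0.222, 0.978, 0.414]
force: [-0.8, 0.0, -0.2]
width: 0.002
```

```bash
python3 - <<'E'
from h import *
im,D=grab('wrist','w21');st()
for u,v in[(350,262),(375,255),(375,262),(420,242)]:
  print((u,v),D[v,u].round(3),W2M(dp('w21',u,v)).round(4))
cv2.imwrite('pics/w21z.png',cv2.resize(cv2.imread('pics/w21.png')[190:310,210:410],None,fx=4,fy=4,interpolation=3))
E
```

```text
t19.17 tcp [ 0.4724 -0.0564  0.1209] M [-1.268e-01 -1.000e-04  1.209e-01] F [-0.6  1.  -0.7] w-0.002 q [-0.44 -0.58  2.28  0.49  1.11 -2.6 ]
[[0.489, -0.436, 0.755], [0.24, 0.9, 0.364], [-0.839, 0.003, 0.545]]
(350, 262) 0.17 [-0.1104  0.012   0.1173]
(375, 255) 0.164 [-0.1129  0.0254  0.1172]
(375, 262) 0.167 [-0.1083  0.0243  0.1185]
(420, 242) 0.166 [-0.1071  0.0477  0.1112]
```

View pics/w21z.png

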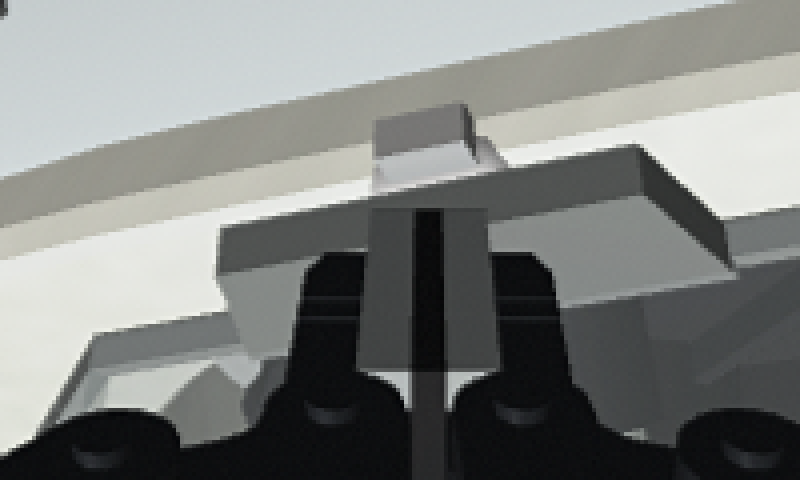

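```bash
python3 -m creep '[[[0.0008,0,-0.0005,0,0,0,255],[0.0017,0,-0.0011,0,0,0,255]]]' 20;  python3 -m creep '[[[0.0008,0,-0.0005,0,0,0,255],[0.0012,0,-0.0008,0,0,0,255],[0.0012,0,-0.0008,0,0,0,255]]]' 20
```

```text
time_s: 19.33
tool_pos: [0.4725, -0.0565, 0.1191]
eef_rot: [-0.222, 0.978, 0.414]
force: [0.1, 0.6, -0.5]
width: 0.003
time_s: 19.58
tool_pos: [0.4725, -0.0566, 0.1177]
eef_rot: [-0.222, 0.978, 0.414]
force: [0.4, 1.2, 0.5]
width: -0.002
```

```bash
python3 -m creep '[[[0.0008,0,-0.0005,0,0,0,255],[0.0012,0,-0.0008,0,0,0,255],[0.0012,0,-0.0008,0,0,0,255]]]' 20;  python3 -m creep '[[[0.0008,0,-0.0005,0,0,0,255],[0.0012,0,-0.0008,0,0,0,255],[0.0012,0,-0.0008,0,0,0,255]]]' 20
python3 - <<'E'
from h import *
im,D=grab('wrist','w22');grab('side','d22');grab('scene','s22');st()
for u,v in[(350,262),(375,255),(375,262),(420,242)]:
  print((u,v),D[v,u].round(3),W2M(dp('w22',u,v)).round(4))
cv2.imwrite('pics/w22z.png',cv2.resize(cv2.imread('pics/w22.png')[190:310,210:410],None,fx=4,fy=4,interpolation=3))
E
```

```text
time_s: 19.83
tool_pos: [0.4728, -0.0566, 0.1169]
eef_rot: [-0.222, 0.977, 0.414]
force: [-2.0, 2.3, 3.3]
width: -0.005
time_s: 20.08
tool_pos: [0.4731, -0.0566, 0.1164]
eef_rot: [-0.223, 0.975, 0.414]
force: [-6.1, 3.2, 12.8]
width: -0.001
t20.23 tcp [ 0.4731 -0.0566  0.1164] M [-0.1264 -0.0007  0.1164] F [-6.3  3.2 12.2] w-0.003 q [-0.44 -0.58  2.28  0.5   1.1  -2.61]
[[0.491, -0.436, 0.754], [0.239, 0.9, 0.364], [-0.837, 0.001, 0.546]]
(350, 262) 0.166 [-0.113   0.0121  0.1144]
(375, 255) 0.161 [-0.1156  0.0253  0.1144]
(375, 262) 0.165 [-0.1099  0.024   0.1151]
(420, 242) 0.165 [-0.1076  0.0471  0.1071]
```

View pics/w22z.png

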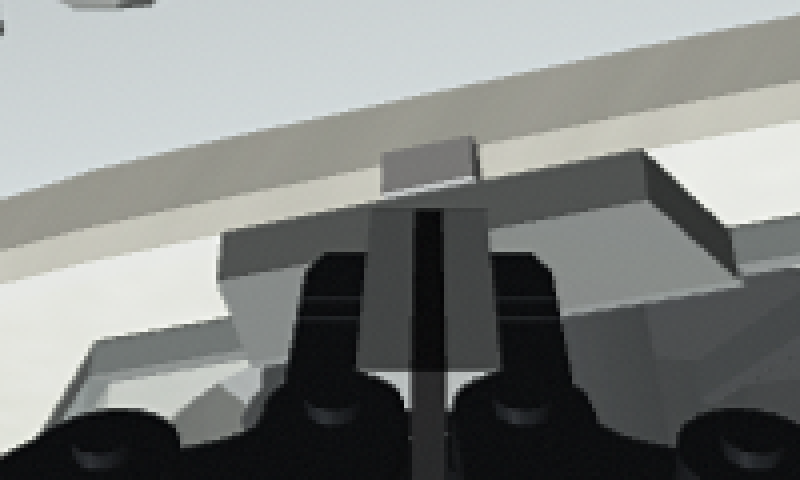

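```bash
python3 -m creep '[[[-0.01,0,0,0,0,0,255],[-0.03,0,0,0,0,0,255],[-0.06,0,0,0,0,0,255],[-0.1,0,0,0,0,0,255],[-0.14,0,-0.02,0,10,0,255],[-0.16,0,-0.03,0,15,0,255],[-0.16,0,-0.03,0,15,0,255],[-0.16,0,-0.03,0,15,0,255]]]' 20
python3 - <<'E'
from h import *
im,D=grab('wrist','w23');grab('side','d23');grab('scene','s23');st()
cv2.imwrite('pics/d23z.png',cv2.resize(cv2.imread('pics/d23.png')[150:350,240:460],None,fx=3,fy=3,interpolation=3))
E
```

```text
time_s: 20.9
tool_pos: [0.3719, -0.1059, 0.2339]
eef_rot: [-0.282, 1.233, 0.39]
force: [0.2, 1.7, -1.7]
width: 0.003
t21.05 tcp [ 0.3716 -0.1053  0.2313] M [-0.232   0.0385  0.2313] F [ 0.1  0.  -1. ] w-0.003 q [-0.54 -0.71  2.12  0.27  1.56 -2.54]
[[0.277, -0.436, 0.856], [0.139, 0.9, 0.414], [-0.951, 0.004, 0.31]]
```

View pics/w23.png

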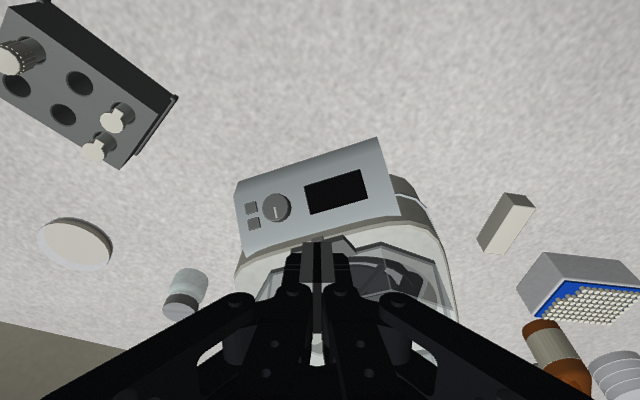

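View pics/d23z.png

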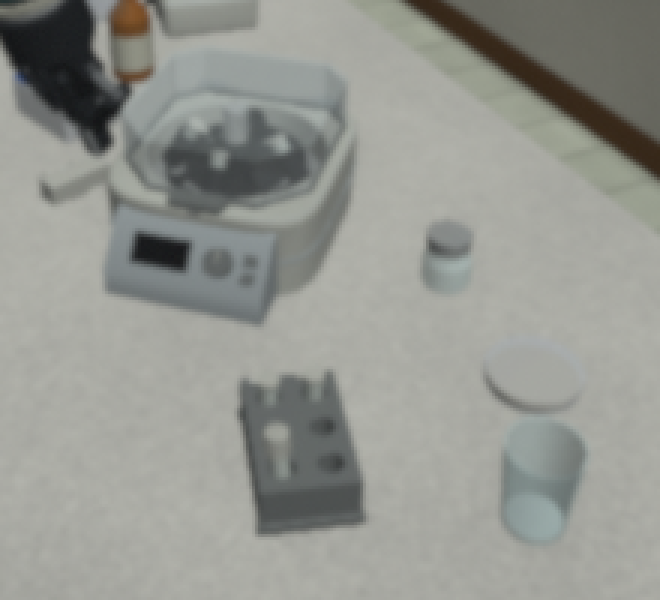

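View pics/s23.png

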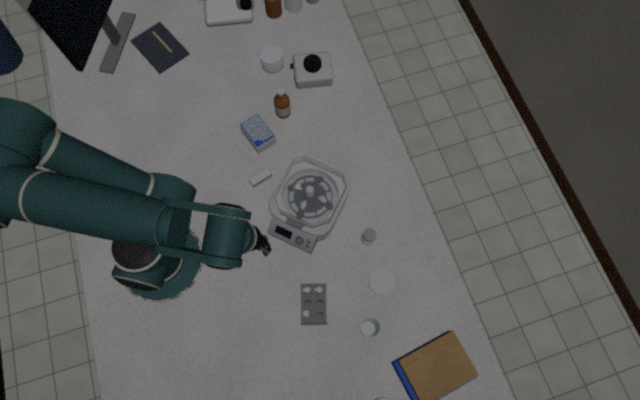

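```bash
python3 - <<'E'
from h import *
row(M([-.12,0,.30]),ori(26,15))
E
```

```text
[-0.0286,0.0027,0.1339, -0.19,3.07,-0.19]
```

```bash
python3 -m creep '[[[-0.028,0,0.03,0,3,0,255],[-0.0286,0.002,0.065,0,3,0,255],[-0.0286,0.0027,0.1,0,3,0,255],[-0.0286,0.0027,0.134,0,3,0,255],[-0.0286,0.0027,0.134,0,3,0,255],[-0.0286,0.0027,0.134,0,3,0,255],[-0.0286,0.0027,0.134,0,3,0,255]]]' 20
python3 - <<'E'
from h import *
im,D=grab('wrist','w24');st()
_,_,K,E=load('w24')
for th in(0,.012,.05): print(th,[proj(K,E,M(lidp(th,L,h,y))).round(1).tolist() for L,h,y in((.236,.007,.03),(.236,.007,-.03),(.22,.007,0))])
for y in(-.02,-.01,0,.01,.02):
  for L in (.220,.228,.233):
    u,v=proj(K,E,M(lidp(0,L,.007,y))).round().astype(int); print((u,v),W2M(dp('w24',u,v)).round(4))
E
```

```text
time_s: 21.63
tool_pos: [0.4768, -0.0517, 0.3001]
eef_rot: [-0.292, 1.287, 0.387]
force: [-0.4, 1.3, -1.1]
width: -0.0
t21.68 tcp [ 0.4765 -0.052   0.3003] M [-0.1207  0.      0.3003] F [ 0.3  1.  -0.1] w-0.000 q [-0.27 -0.47  1.86  0.17  1.56 -2.27]
[[0.231, -0.436, 0.87], [0.116, 0.9, 0.42], [-0.966, 0.003, 0.259]]
0 [[343.8, 103.0], [283.9, 124.6], [319.1, 129.2]]
0.012 [[344.1, 104.0], [283.7, 125.8], [319.2, 130.3]]
0.05 [[345.0, 107.7], [283.1, 129.8], [319.5, 134.1]]
(np.int64(300), np.int64(136)) [-0.1125 -0.0196  0.1155]
(np.int64(297), np.int64(129)) [-0.1201 -0.0196  0.1155]
(np.int64(295), np.int64(124)) [-0.1255 -0.0195  0.1158]
(np.int64(309), np.int64(133)) [-0.1117 -0.0106  0.1137]
(np.int64(306), np.int64(125)) [-0.1209 -0.0101  0.1157]
(np.int64(305), np.int64(120)) [-0.1254 -0.0094  0.1143]
(np.int64(319), np.int64(129)) [-0.1125  0.      0.1147]
(np.int64(316), np.int64(122)) [-0.1201 -0.0002  0.1149]
(np.int64(314), np.int64(117)) [-0.125  -0.0004  0.1138]
(np.int64(329), np.int64(126)) [-0.1123  0.0101  0.1153]
(np.int64(326), np.int64(118)) [-0.1206  0.01    0.1151]
(np.int64(324), np.int64(113)) [-0.1254  0.0097  0.1141]
(np.int64(339), np.int64(122)) [-0.1126  0.0202  0.1149]
(np.int64(336), np.int64(115)) [-0.1197  0.0197  0.114 ]
(np.int64(335), np.int64(110)) [-0.1246  0.0203  0.1142]
```

View pics/w24.png

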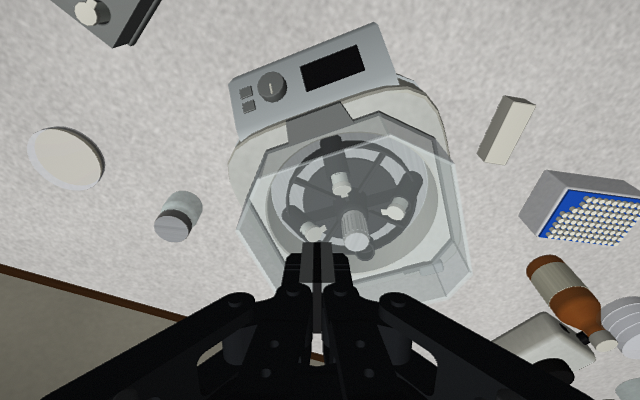

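```bash
python3 -c "
from plant import finish_job; print(finish_job())"
```

```text
the job is handed in; nothing more can be done
None
```

The job is handed in at about 22 s of the 72 s allowed. I got no verdict back, so what follows is from my own last checks.

- **Rotor:** I gripped the hub nut and turned it about 55° until the tall-capped tube was at the rear leaning to the front. It was about 1.5° off the machine's axis.
- **Tube:** I drew it out along its lean and stood it in a free corner hole of the rack at the end away from the low-capped tubes. I felt the hole's floor at about 9 N. Afterwards its cap top measured about 86 mm above the table once corrected against the rack caps, which is the seated height. The raw depth readings were about 8 mm high at that moment because the arm was still settling.
- **Lid:** I drew the tab over and down and pressed it. The catch gave way at about 24 N total (21 N straight down), more than the stated 10 N but under the 40 N limit. With the tool withdrawn, the tab measured 114.7 mm against 114 mm when shut, about 0.003 rad, and it stayed there.
- **Not settled:** I saw no separate jump to zero when the catch gave. The lid came down over the last few millimetres with almost no force, until the hard stop at about 13 N.
- **Surroundings:** In the last pictures the other three tubes are in their sleeves, the rack tubes and the things on the bench look undisturbed, and the gripper is clear of everything. I judged these by eye, not by measuring.

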